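# Hold a suspect capacitor up to the inspection camera with insulated tongs

### The arm

A 6-joint arm with a two-finger parallel gripper is mounted at the origin on the work surface. World frame = base frame: x ahead of the robot, y to its left, z up, the work surface at z = 0. Lengths are in m, angles in degrees, forces in N, time in s.
With the tool pointing down it reaches from about 0.3 to 0.75 m from the base axis. Payload 8.5 kg.
Tool frame: the origin (TCP) lies midway between the tips of the shut fingers; the grasp point (between the pads) lies env.tcp_to_grasp behind it (env.tcp_to_grasp is the distance from the TCP to the grasp point, in m); z points along the fingers, y is the direction in which the jaws open and shut (so a half turn about z gives the same grasp; the last joint's range is limited). The gripper opens to 85 mm and grips with 20 to 120 N. Pads are 22 mm wide; open, the fingers measure 114 mm over their backs; the gripper's body (76 mm by 85 mm) begins 54 mm behind the grasp point. The pads swing forward as they close: fully open they stand 13 mm farther back than shut.
Start: joints at [57.622, 21.807, 74.336, -0, 83.858, -12.336], TCP at [0.188, 0.517, 0.204] pointing down, gripper open.
Joint ranges: [-178.18, 178.18], [-50.72, 133.34], [12.68, 142.11], [-81.47, 261.47], [9.98, 163.14], [-165.26, 165.26]. Speed limits (degrees/s): [136.94, 136.94, 180, 180, 180, 180].

### API

Orientations are given as a 3x3 rotation matrix whose columns are the frame's x, y, z axes.
In Python, from rig import readout, imaging, job, env gives the robot as it stands.
- The arm moves only by the tool move_arm, never from a script. Its argument "motion" is a list of rows, each a list of 3 entries, a list of its own where there are three numbers: the shift along the tool's x, y, z normalised to -1 to 1, where 1 is 0.02 m, then the turn, a rotation vector about the tool's x, y, z normalised to -1 to 1, where 1 is 120 degrees, then the gripper command: -1 is shut, 1 is fully open, values between are in proportion. In form: [[[tx, ty, tz], [rx, ry, rz], claw], ...]. A call has 1 to 12 rows; each row shifts and turns the pose as measured when the row begins, along the tool's axes as they then stand; what a row does not reach is not made up. A row lasts 1/12 s, in which the tool goes at most 41.7 mm and 7.16 degrees, less where a joint would pass 70% of its speed; a pose out of reach is approached as far as the arm can. A call with a number of a shift or a turn outside -1 to 1 is refused whole. A call with a gripper value outside its range is refused whole. The fingers move at their own pace and stop on an object; "squeeze" is the grip in N (left out, the last holds). Time passes only in rows, so rows that do not move let the fingers close. It gives the time, the measured TCP pose, the force and the opening at its end, in the units of the state.
- readout.observe(): the state, without advancing time (a new reading comes with each control period).
- imaging.get_image(name): name is "side" or "top" or "wrist"; returns a dict with "img" (400x640x3 uint8, blue, green, red), "fov_y" (degrees; the focal length in pixels is half the picture's height over the tangent of half this angle, whatever the lens; pixels are square), "cx", "cy" (the principal point, pixels), "eye" and "orientation" of the camera in the world. Camera axes: x right, y up, looking along -z (the intrinsics and any distortion apply to the point x, -y, -z); pixel columns grow to the right and rows downward; lengths in m; the calibration is good to about 2 mm. The wrist camera is an equidistant fisheye: a pixel r from the principal point sees the ray r / f radians off the axis. A picture is of the moment at which its call begins. There is no depth.
- job.close_job(): hands the job in, once; it reports no verdict.
The state is a dict: "time_s": time; "q": joint angles; "qvel": joint speeds; "joint_efforts": joint torques, N m; "position": TCP position; "tool_rot": TCP orientation; "ft_force": force on the tool from outside, world axes, zero at the start; "wrist_torque": the same for the moment, N m; "grip_width": finger opening in m.
Only numpy, scipy, OpenCV 4.12 (cv2) and the standard library are available. Lean on these libraries where they do the work, as an engineer would, in place of code of your own. Each camera call takes 0.05 s, during which the arm holds its last target.

### The job

Old capacitors may still be charged, so no part of the robot may touch one: take the green insulated tongs out of their grey holder, close their jaws on the orange-sleeved can capacitor in the cardboard tray, and lift it out. Carry it over to the white inspection pad and finish while holding it there in the tongs, still and upright above the middle of the pad, at least 5 cm clear of it; do not put it down or let go. Leave the other capacitors and the loose things on the bench where they are.

Things in the scene. Friction and masses are not known exactly. Their poses are not given: they have to be found in the camera images.
- tongs: Green insulated spring tongs, 154 mm long, 100 g, standing jaws down in the holder. Origin between the jaws' lower ends; z up along the tongs, y the line along which the arms close (arms at +y and -y), x across. Grey head block 20 (x) x 26 (y) x 12 mm, centre at z 148 mm. Two arms 18 mm wide (x), 3 mm thick, each with a flat black grip plate 20 mm wide on its outside, from z 80 to 126 mm.
- tongs_grip (a point): Midway between the arms at the height to grip them, 108 mm above the tongs' origin, 46 mm below the head's top. Axes as tongs: fingers close along y on the grip plates' outer faces, 63 mm apart at rest, about 51 mm when closed on a 30 mm can. The spring pushes back with 3 N per arm at first, 5 N when closed on the can; about 0.3 of the squeeze beyond that reaches the jaws, so grip with 30 N or more.
- tongs_jaw (a point): Midway between the jaws, 15 mm above the tongs' origin, 93 mm below tongs_grip; axes as tongs. White V-shaped jaws, 24 mm tall (4 to 28 mm above the origin), 30 mm wide in x, centre a round can on the vertical through this point. Fully open, the gap between the jaws is about 58 mm and they measure about 86 mm over the outside.
- tongs_left (a joint): Closing angle of each tongs arm, rad: 0 = fully open (at rest), about 0.15 = closed on a 30 mm can, 0.22 = stop, nothing between the jaws. Both arms move alike, and spring back open when released.
- holder: Fixed grey plastic holder, an open-topped box 56 (x) x 116 (y) x 67 mm high, walls and floor 7 mm, in which the tongs stand loosely upright, 60 mm deep. Origin at the centre of its underside; the tongs' y lies along the box's long side (y).
- tray: Fixed shallow cardboard tray, 120 (x) x 270 (y) mm, rim 18 mm high, floor 4 mm. Origin at the centre of its underside. Three upright can capacitors stand in it in a row along its y, in any order, about 85 mm apart.
- orange_cap_center (a point): Centre (half-way up) of the capacitor to take: upright aluminium can 30 mm in diameter, 55 mm tall, about 45 g, with an orange sleeve round its middle, standing loose on the tray's floor. z is the can's axis, up.
- orange_cap: The orange-sleeved capacitor itself; body origin at the centre of its underside, 27.5 mm below its centre.
- blue_cap: Blue-sleeved capacitor, 30 mm in diameter, 45 mm tall, to be left alone; body origin at the centre of its underside.
- plain_cap: Capacitor with a bare metal-grey sleeve, 30 mm in diameter, 70 mm tall, to be left alone; body origin at the centre of its underside.
- pad (a point): Centre of the top face of the fixed white inspection pad, 130 x 130 mm, 8 mm above the bench, with a thin black outline. A small camera on a post, 120 mm high and 45 mm wide, stands at its far (+x) side, its lens 64 mm and its post 98 mm from this point along the point's +x.
- white_carton: Loose white carton with an orange band, lying, 90 x 40 x 40 mm; bystander; body origin at the centre of its underside.
- yellow_carton: Loose yellow carton with a blue band, standing, 50 x 50 x 100 mm; bystander; body origin at the centre of its underside.
- tape: Loose clear roll of tape, lying flat, 90 mm in diameter, 24 mm high; bystander; body origin at the centre of its underside.
- screw_jar: Loose amber jar with a black cap, 64 mm in diameter, 80 mm tall; bystander; body origin at the centre of its underside.
- driver: Loose blue-handled screwdriver lying on the bench, 170 mm long; bystander.
Not all that is in view belongs to the job. Leave any blue look-alike of the part that bears pad alone.

How it is judged (in metres and radians):
On the way, in this order (a step that is already met when the one before it is completed fails the run):
1. the tongs are lifted out of the holder in the gripper, jaws empty (contact force between tongs and the fingers above 1 N and height (world z) of tongs_jaw above 0.08 m and contact force between orange_cap and tongs below 0.1 N), for 0.2 s.
2. the orange capacitor is lifted off the tray in the closed tongs (contact force between tongs and the fingers above 1 N and contact force between orange_cap and tongs above 0.5 N and height (world z) of orange_cap_center above 0.052 m), for 0.2 s.
At the end, for the whole second after the job is handed in: The orange can is held in the closed tongs, the tongs in the gripper: within 35 mm of the pad centre seen from above, underside 45 mm or more above it, within 20 degrees of upright, slower than 30 mm/s. All other loose things within 30 mm of their starts (contact force between tongs and the fingers above 1 N and contact force between orange_cap and tongs above 0.5 N and horizontal distance between orange_cap_center and pad below 0.035 m and z of orange_cap_center in the frame of pad above 0.0725 m and angle between orange_cap's own z axis and vertical below 0.35 rad and value of joint tongs_left above 0.1 rad and linear speed of orange_cap below 0.03 m/s and contact force between orange_cap and the fingers below 0.05 N and distance of each of white_carton, yellow_carton, tape, screw_jar, driver, blue_cap, plain_cap from where it was at the start of the episode below 0.03 m); the arm keeps its last pose, push and grip.
It fails at once if the robot itself touches a capacitor (contact force between any of orange_cap, blue_cap, plain_cap and the fingers above 0.3 N or contact force between any of orange_cap, blue_cap, plain_cap and the arm above 0.3 N).
It fails at once if another capacitor is tipped over or pushed away (angle between any of blue_cap, plain_cap's own z axis and vertical above 0.6 rad or distance of any of blue_cap, plain_cap from where it was at the start of the episode above 0.03 m).
It fails at once if a loose bystander is pushed away (distance of any of white_carton, yellow_carton, tape, screw_jar, driver from where it was at the start of the episode above 0.03 m).
It also fails if it takes over 42 s, if anything falls off the work surface, if the arm or the gripper's body presses on something with over 40 N, if the wrist force passes 120 N, or if a joint passes its speed limit or range.

## Working session

There is one attempt and no reset: what is moved stays moved. The work goes in short steps, Python scripts to look and compute and a tool call to move; the robot and the scene stay as the last step left them, time stands still between calls to the robot, and variables do not carry over. Pictures are saved under pics/ and viewed, and the job is handed in when it is done.

Besides the shell and the picture viewer there is one more tool, called after "Call:" by a JSON object that holds its "name" and its "arguments", one argument or row to a line. move_arm: Moves the arm, as the interface text tells. Its arguments: {"type":"object","properties":{"motion":{"type":"array","items":{"type":"array"}},"squeeze":{"type":"number"}},"required":["motion"]}

```bash
mkdir -p pics; ls; python3 - <<'E'
from rig import readout, imaging, job, env
import cv2
print(readout.observe()); print(env.tcp_to_grasp)
for n in("side","top","wrist"):
    d=imaging.get_image(n); cv2.imwrite(f"pics/{n}0.png",d["img"])
    print(n,{k:v for k,v in d.items() if k!="img"})
E
```

```text
pics
{'time_s': 0.0, 'q': array([ 5.76219311e+01,  2.18392705e+01,  7.43861240e+01, -7.50613978e-04,
        8.38550678e+01, -1.23357473e+01]), 'qvel': array([-0.09317086,  0.08911149,  0.02630139, -0.01027454, -0.04272511,
        0.11677801]), 'joint_efforts': array([-1.68636320e-04, -4.48467851e+01, -2.31276709e+01, -2.52638119e-04,
        4.81223702e-03, -8.93468467e-06]), 'position': array([0.18831737, 0.51640461, 0.20331984]), 'tool_rot': array([[-9.39440108e-01,  3.42712321e-01, -7.41024727e-04],
       [ 3.42713002e-01,  9.39439394e-01, -1.19298031e-03],
       [ 2.87298769e-04, -1.37469236e-03, -9.99999014e-01]]), 'ft_force': array([-0.1547485 ,  0.45749883,  0.26064037]), 'wrist_torque': array([ 0.01873197,  0.02693185, -0.06961783]), 'grip_width': 0.08583906365757753}
0.0187
side {'fov_y': 51.57010949554608, 'cx': 313.4787218378543, 'cy': 192.45876154348713, 'eye': array([-0.0334252 , -0.63412397,  0.71928736]), 'orientation': array([[ 0.77338554,  0.3630286 , -0.51969707],
       [-0.63393404,  0.44085994, -0.63542911],
       [-0.00156532,  0.82088534,  0.57109089]])}
top {'fov_y': 49.68013538100684, 'cx': 325.6058996512697, 'cy': 195.2825305778, 'eye': array([0.41676949, 0.01292568, 1.42613056]), 'orientation': array([[-4.02717495e-04,  9.97725774e-01, -6.74026589e-02],
       [-9.99998834e-01, -5.01092017e-04, -1.44260473e-03],
       [-1.47309886e-03,  6.74019994e-02,  9.97724812e-01]])}
wrist {'fov_y': 65.70646984690485, 'cx': 317.4000282020011, 'cy': 197.72615496567815, 'eye': array([0.1179265 , 0.54254673, 0.37434311]), 'orientation': array([[ 0.34294504, -0.89826014, -0.27480434],
       [ 0.9393547 ,  0.32756635,  0.10155312],
       [-0.00120447, -0.29296589,  0.95612213]])}
```

View pics/side0.png

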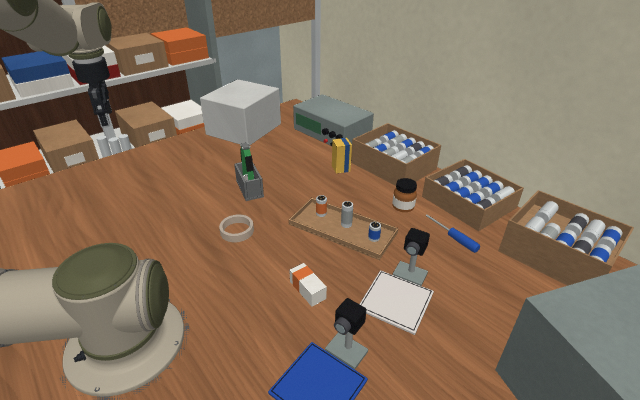

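View pics/top0.png

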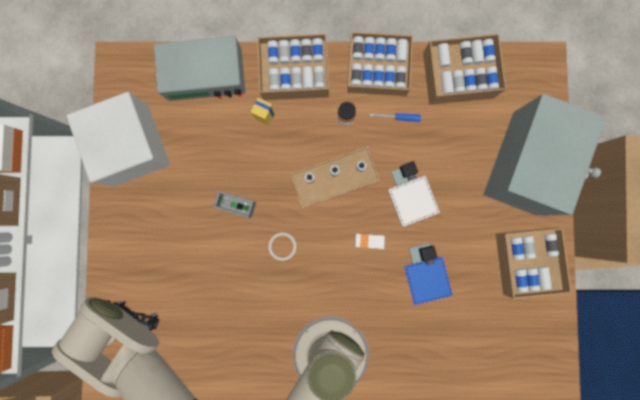

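View pics/wrist0.png

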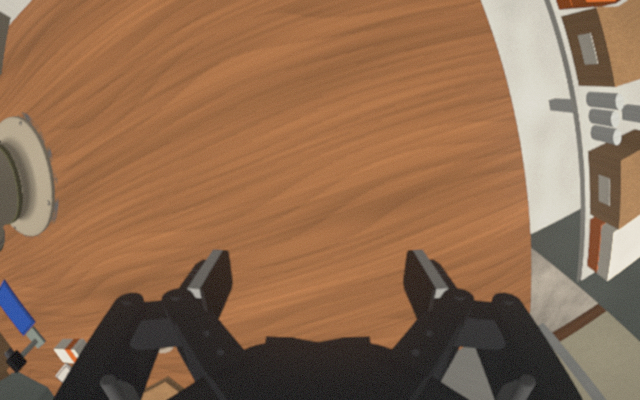

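The side view shows the tongs in the holder (248,180), then orange, plain and blue cans at (321,203), (347,212) and (375,230). The white pad is at (397,300). The top view shows the holder at (235,205), the tray at (335,177) and the white pad at (414,200). Next I'll enlarge these areas.

```bash
cat > h.py <<'E'
import numpy as np, cv2
from rig import readout, imaging, job, env
def ray(d,u,v):
    f=200/np.tan(np.radians(d["fov_y"]/2)); x=(u-d["cx"])/f; y=(v-d["cy"])/f
    c=np.array([x,-y,-1.]); 
    if d.get("fish"):
        r=np.hypot(x,y); c=np.array([x/r*np.sin(r),-y/r*np.sin(r),-np.cos(r)])
    c/=np.linalg.norm(c); return np.asarray(d["eye"]),np.asarray(d["orientation"])@c
def atz(d,u,v,z):
    e,r=ray(d,u,v); return e+r*(z-e[2])/r[2]
def proj(d,p):
    c=np.asarray(d["orientation"]).T@(np.asarray(p)-d["eye"]); f=200/np.tan(np.radians(d["fov_y"]/2))
    x,y,z=c[0],-c[1],-c[2]
    if d.get("fish"):
        r=np.hypot(x,y); t=np.arctan2(r,z); return np.array([d["cx"]+f*t*x/r,d["cy"]+f*t*y/r])
    return np.array([d["cx"]+f*x/z,d["cy"]+f*y/z])
def tri(a,b):
    e1,r1=a;e2,r2=b
    s=np.linalg.lstsq(np.c_[r1,-r2],e2-e1,rcond=None)[0]
    p,q=e1+s[0]*r1,e2+s[1]*r2; return (p+q)/2,np.linalg.norm(p-q)
def get(n):
    d=imaging.get_image(n); d["fish"]=n=="wrist"; return d
def crop(d,x0,y0,w,h,k,name):
    c=d["img"][y0:y0+h,x0:x0+w]; cv2.imwrite(name,cv2.resize(c,None,fx=k,fy=k,interpolation=cv2.INTER_CUBIC))
E
python3 - <<'E'
from h import *
s=get("side");t=get("top")
np.save("s.npy",s,allow_pickle=True);np.save("t.npy",t,allow_pickle=True)
crop(s,210,130,100,80,8,"pics/s1.png"); crop(s,280,180,160,100,5,"pics/s2.png"); crop(s,350,220,100,120,5,"pics/s3.png")
crop(t,205,180,70,50,10,"pics/t1.png"); crop(t,280,140,160,90,5,"pics/t2.png")
E
```

```text
(no output)
```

View pics/s1.png

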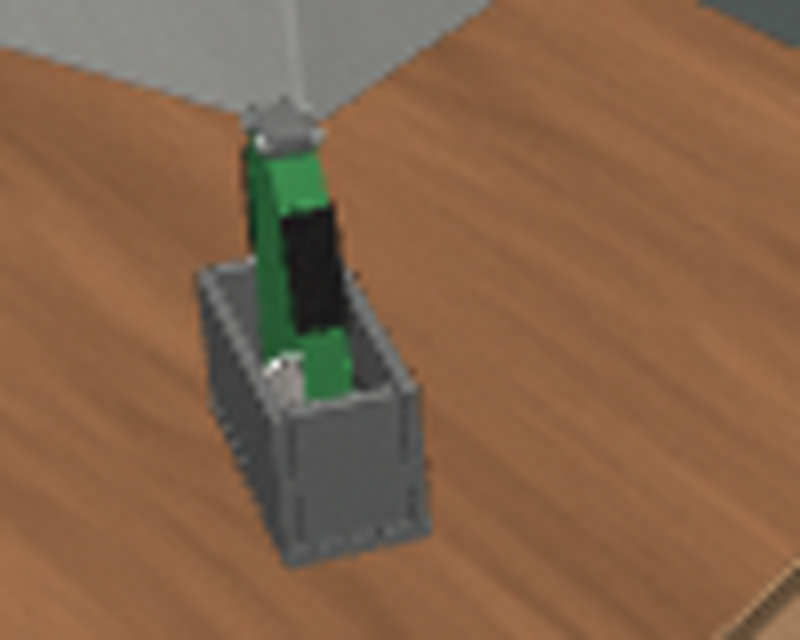

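View pics/s2.png

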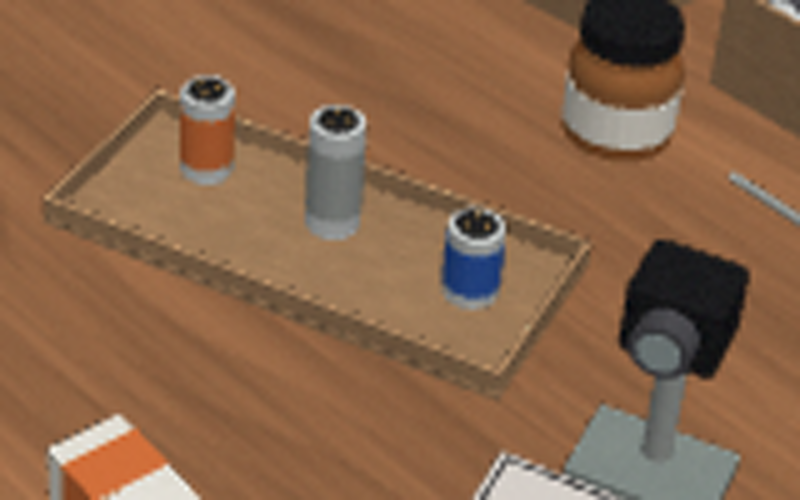

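View pics/s3.png

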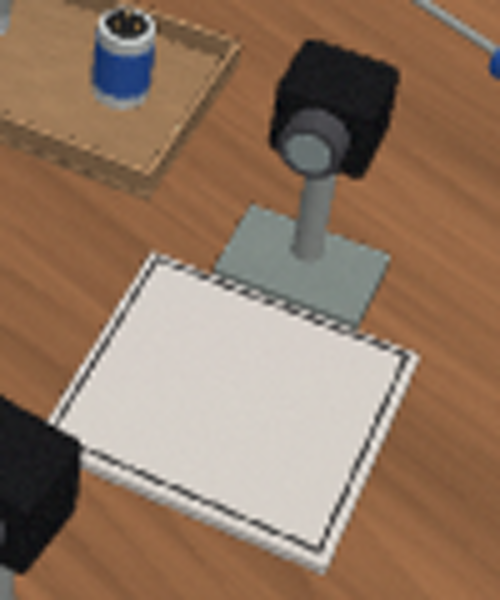

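View pics/t1.png

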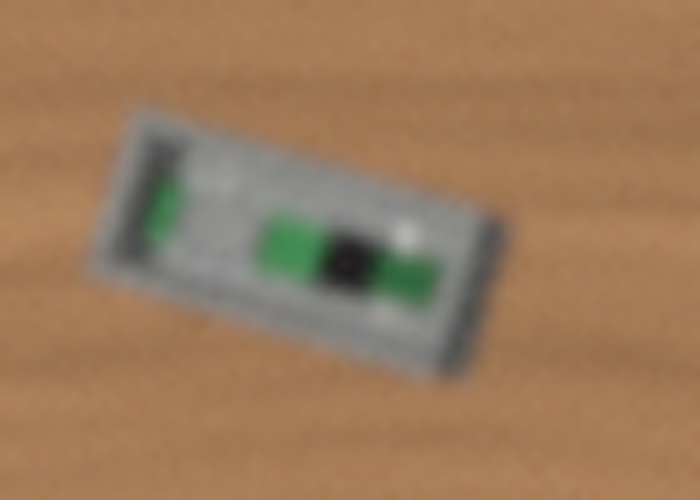

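View pics/t2.png

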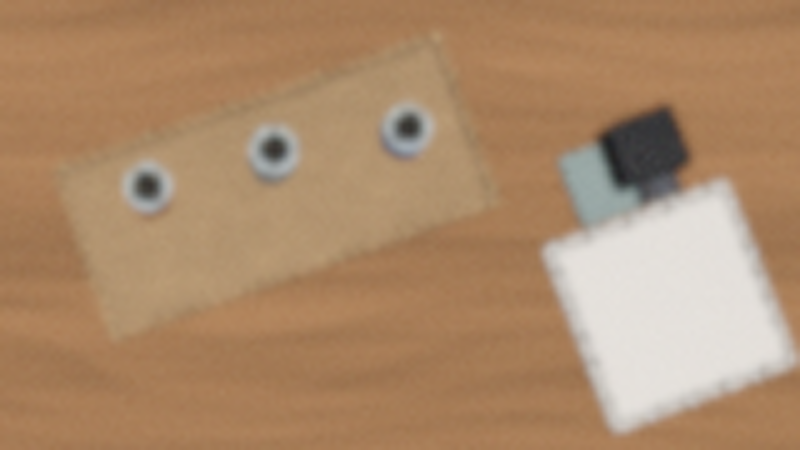

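```bash
cat > fit.py <<'E'
from h import *
from scipy.optimize import least_squares
s=np.load("s.npy",allow_pickle=True).item();t=np.load("t.npy",allow_pickle=True).item()
S=lambda x,y,ox,oy,k:(s,(ox+(x+.5)/k-.5,oy+(y+.5)/k-.5))
T=lambda x,y,ox,oy,k:(t,(ox+(x+.5)/k-.5,oy+(y+.5)/k-.5))
def fit(obs,x0,zfree=False):
    def P(p,l):
        c,sn=np.cos(p[2]),np.sin(p[2]); return [p[0]+c*l[0]-sn*l[1],p[1]+sn*l[0]+c*l[1],l[2]+(p[3] if len(p)>3 else 0)]
    f=lambda p:np.concatenate([proj(d,P(p,l))-uv for (d,uv),l in obs])
    r=least_squares(f,x0); return r
if __name__=="__main__":
    # head/caps
    A=lambda a,b:tri(ray(a[0],*a[1]),ray(b[0],*b[1]))
    print("head",A(S(284,112,210,130,8),T(210,200,205,180,10)))
    print("orange top",A(S(208,90,280,180,5),T(147,186,280,140,5)))
    print("plain top",A(S(339,120,280,180,5),T(273,151,280,140,5)))
    print("blue top",A(S(475,223,280,180,5),T(407,127,280,140,5)))
    for n,a,b in (("pad0",(153,255),(545,245)),("pad1",(417,355),(727,182)),("pad2",(325,570),(797,362)),):
        print(n,A(S(*a,350,220,5),T(*b,280,140,5)))
    hx,hy,z=.028,.058,.067
    s1=(210,130,8)
    print([np.round(atz(s,*S(a,b,*s1)[1],zz),4) for a,b,zz in((200,270,z),(275,412,z),(418,385,z),(290,565,0),(430,532,0))])
    t1=(205,180,10)
    print([np.round(atz(t,*T(a,b,*t1)[1],z),4) for a,b in((145,105),(95,275),(440,375),(490,210))])
    t2=(280,140,5);s2=(280,180,5)
    print("tray top rim",[np.round(atz(t,*T(a,b,*t2)[1],.018),4) for a,b in((55,168),(437,38),(497,203),(115,340))])
    print("tray side",[np.round(atz(s,*S(a,b,*s2)[1],.018),4) for a,b in((160,92),(588,243),(500,378),(45,202))])
E
python3 fit.py
```

```text
head (array([0.48825476, 0.31151877, 0.15275785]), np.float64(0.00482674357231611))
orange top (array([0.56800655, 0.06773156, 0.05920227]), np.float64(0.00012775813030264628))
plain top (array([ 0.58896463, -0.01263102,  0.07458408]), np.float64(0.001314205026376467))
blue top (array([ 0.60662702, -0.09827439,  0.04993211]), np.float64(0.0010857614038488504))
pad0 (array([ 0.5339364 , -0.19210035,  0.00489407]), np.float64(0.002289612983309074))
pad1 (array([ 0.57561894, -0.31215135,  0.00952182]), np.float64(0.0010834553876937607))
pad2 (array([ 0.45727179, -0.35736498,  0.00539174]), np.float64(0.0006667606316599256))
[array([0.4724, 0.3669, 0.067 ]), array([0.4422, 0.263 , 0.067 ]), array([0.4918, 0.2454, 0.067 ]), array([0.4409, 0.2627, 0.    ]), array([0.4927, 0.2474, 0.    ])]
[array([0.5253, 0.3513, 0.067 ]), array([0.4716, 0.3661, 0.067 ]), array([0.4401, 0.2571, 0.067 ]), array([0.4921, 0.242 , 0.067 ])]
tray top rim [array([0.5845, 0.1297, 0.018 ]), array([ 0.6704, -0.1213,  0.018 ]), array([ 0.5613, -0.1599,  0.018 ]), array([0.4717, 0.09  , 0.018 ])]
tray side [array([0.5826, 0.1278, 0.018 ]), array([ 0.6706, -0.1218,  0.018 ]), array([ 0.5595, -0.163 ,  0.018 ]), array([0.47 , 0.088, 0.018])]
```

Call:
{"name": "move_arm", "arguments": {
  "motion": [
    [[-1, -0.25, -0.2], [0, 0, -0.032], 1],
    [[-1, -0.25, -0.2], [0, 0, 0], 1],
    [[-1, -0.25, -0.2], [0, 0, 0], 1],
    [[-1, -0.25, -0.2], [0, 0, 0], 1],
    [[-1, -0.25, -0.2], [0, 0, 0], 1],
    [[-1, -0.25, -0.2], [0, 0, 0], 1],
    [[-1, -0.25, -0.2], [0, 0, 0], 1],
    [[-1, -0.25, -0.2], [0, 0, 0], 1],
    [[-1, -0.25, -0.2], [0, 0, 0], 1],
    [[-1, -0.25, -0.2], [0, 0, 0], 1],
    [[-1, -0.25, 0], [0, 0, 0], 1],
    [[-1, -0.25, 0], [0, 0, 0], 1]
  ],
  "squeeze": 60
}}

```text
time_s: 1.25
position: [0.4075, 0.387, 0.2439]
tool_rot: [[-0.963, 0.269, -0.003], [0.269, 0.963, -0.003], [0.003, -0.004, -1.0]]
ft_force: [-0.2, -0.9, -0.0]
grip_width: 0.0854
```

Call:
{"name": "move_arm", "arguments": {
  "motion": [
    [[-1, -0.35, 0], [0, 0, 0], 1],
    [[-1, -0.35, 0], [0, 0, 0], 1],
    [[-1, -0.35, 0], [0, 0, 0], 1],
    [[-1, -0.35, 0], [0, 0, 0], 1],
    [[-1, -0.35, 0], [0, 0, 0], 1],
    [[-1, -0.35, 0], [0, 0, 0], 1],
    [[-1, -0.35, 0], [0, 0, 0], 1],
    [[-1, -0.35, 0], [0, 0, 0], 1],
    [[0, 0, 0], [0, 0, 0], 1],
    [[0, 0, 0], [0, 0, 0], 1]
  ]
}}

```text
time_s: 2.08
position: [0.5557, 0.2816, 0.2412]
tool_rot: [[-0.962, 0.273, -0.007], [0.273, 0.962, -0.005], [0.005, -0.006, -1.0]]
ft_force: [-0.6, 0.2, 0.6]
grip_width: 0.0858
```

```bash
python3 - <<'E'
from h import *
w=get("wrist");np.save("w1.npy",w,allow_pickle=True); cv2.imwrite("pics/w1.png",w["img"]); print(w["eye"])
o=readout.observe();print(o["position"],o["tool_rot"],o["ft_force"],o["qvel"])
E
```

```text
[0.48465087 0.3030543  0.41249281]
[0.55553979 0.28157154 0.2410577 ] [[-0.96195468  0.27312171 -0.00690864]
 [ 0.27315714  0.9619573  -0.00482978]
 [ 0.0053267  -0.00653318 -0.99996447]] [-0.46247413 -1.20022087  0.19539713] [ 1.06562471 -0.51474503  0.68419192  0.12764194 -0.08543314  0.19596375]
```

View pics/w1.png

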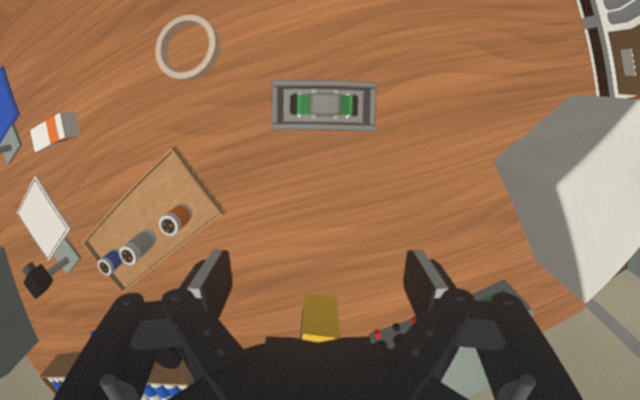

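```bash
python3 - <<'E'
from h import *
w=np.load("w1.npy",allow_pickle=True).item()
crop(w,265,70,120,70,6,"pics/w1a.png");crop(w,80,140,150,155,4,"pics/w1b.png")
E
```

```text
(no output)
```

View pics/w1a.png

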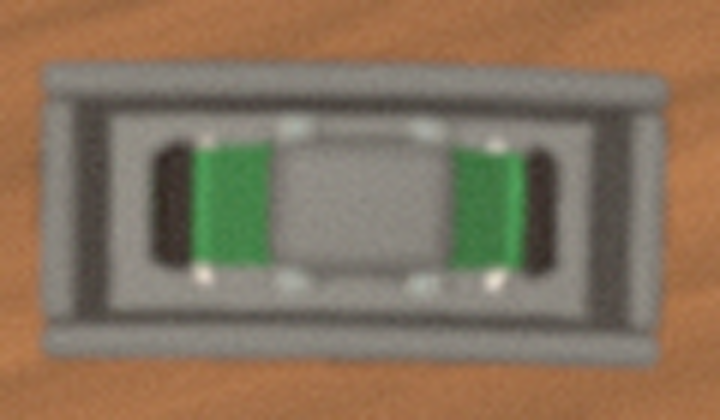

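View pics/w1b.png

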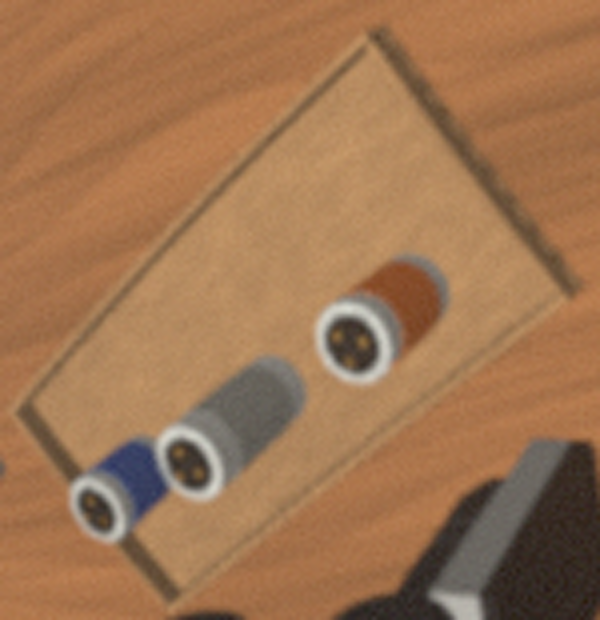

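```bash
python3 - <<'E'
from fit import *
w=np.load("w1.npy",allow_pickle=True).item()
W=lambda x,y,ox,oy,k:(w,(ox+(x+.5)/k-.5,oy+(y+.5)/k-.5))
A=lambda a,b:tri(ray(a[0],*a[1]),ray(b[0],*b[1]))
wa=(265,70,6);wb=(80,140,4)
print("head",A(W(362,205,*wa),S(284,112,210,130,8)))
for z,c in((.161,[(275,137),(450,137),(450,272),(275,272),(362,205)]),(.12,[(172,207),(543,210),(357,208)]),(.067,[(45,65),(665,80),(660,365),(45,355)])):
    P=np.array([atz(w,*W(a,b,*wa)[1],z) for a,b in c]);print(z,np.round(P,4).tolist(), "mean4",P[:4].mean(0))
print("yaw L-R edges, deg:")
f=lambda a,b,z:np.degrees(np.arctan2(*(atz(w,*W(*b,*wa)[1],z)-atz(w,*W(*a,*wa)[1],z))[[1,0]]))
print(f((45,65),(665,80),.067),f((45,355),(660,365),.067),f((172,207),(543,210),.12),f((203,145),(495,147),.03),f((203,272),(495,280),.03), f((275,137),(450,137),.161))
print("jaw mid",[np.round(atz(w,*W(349,211,*wa)[1],z),4) for z in(.02,.035)])
for n,a,b,c in(("o",(355,340),(208,90),(147,186)),("p",(191,461),(339,120),(273,151)),("b",(99,507),(475,223),(407,127))):
    print(n,A(W(*a,*wb),S(*b,280,180,5)),A(W(*a,*wb),T(*c,280,140,5)))
E
```

```text
head (array([0.48334726, 0.30810073, 0.15578746]), np.float64(0.0005042293720504949))
0.161 [[0.4711, 0.2995, 0.161], [0.4774, 0.3219, 0.161], [0.495, 0.317, 0.161], [0.4887, 0.2945, 0.161], [0.4832, 0.3081, 0.161]] mean4 [0.48305717 0.30822945 0.161     ]
0.12 [[0.475, 0.2805, 0.12], [0.491, 0.336, 0.12], [0.4832, 0.3081, 0.12]] mean4 [0.48304802 0.30818655 0.12      ]
0.067 [[0.4407, 0.2614, 0.067], [0.4741, 0.3705, 0.067], [0.5257, 0.3558, 0.067], [0.4929, 0.2458, 0.067]] mean4 [0.4833308  0.30839516 0.067     ]
yaw L-R edges, deg:
72.96732226918763 73.37142284220585 73.90279500444298 73.93026583665947 72.7208747592457 74.42592492138236
jaw mid [array([0.4828, 0.308 , 0.02  ]), array([0.4829, 0.3078, 0.035 ])]
o (array([0.56865607, 0.06881377, 0.058199  ]), np.float64(0.0003433361752114452)) (array([0.56860459, 0.06784367, 0.05661291]), np.float64(0.0005266489266779713))
p (array([ 0.59059253, -0.01180051,  0.07332664]), np.float64(0.00023309149334026295)) (array([ 0.58959793, -0.01204664,  0.07305559]), np.float64(0.0019123031071133804))
b (array([ 0.60735308, -0.09704326,  0.04878414]), np.float64(0.0001557297580913922)) (array([ 0.6076717 , -0.09881404,  0.04725051]), np.float64(0.000542762884378643))
```

The head, plates and jaws all put the tongs at (0.483, 0.308), upright, with y at about 74°. I'll move over them.

Call:
{"name": "move_arm", "arguments": {
  "motion": [
    [[0.96, 0.07, 0], [-0.003, -0.0025, 0.003], 1],
    [[0.96, 0.07, 0], [0, 0, 0], 1],
    [[0.96, 0.07, 0], [0, 0, 0], 1],
    [[0.96, 0.07, 0], [0, 0, 0], 1],
    [[0, 0, 0], [0, 0, 0], 1],
    [[0, 0, 0], [0, 0, 0], 1]
  ]
}}

```text
time_s: 2.63
position: [0.4759, 0.312, 0.2409]
tool_rot: [[-0.961, 0.276, -0.001], [0.276, 0.961, 0.0], [0.001, 0.0, -1.0]]
ft_force: [0.3, 0.2, 0.1]
grip_width: 0.0856
```

Call:
{"name": "move_arm", "arguments": {
  "motion": [
    [[-0.4, -0.1, 0], [0, 0, 0], 1],
    [[0, 0, 0], [0, 0, 0], 1],
    [[0, 0, 1], [0, 0, 0], 1],
    [[0, 0, 1], [0, 0, 0], 1],
    [[0, 0, 1], [0, 0, 0], 1],
    [[0, 0, 0], [0, 0, 0], 1],
    [[0, 0, 0], [0, 0, 0], 1]
  ]
}}

```text
time_s: 3.22
position: [0.4878, 0.3068, 0.1799]
tool_rot: [[-0.961, 0.277, 0.003], [0.277, 0.961, 0.002], [-0.002, 0.002, -1.0]]
ft_force: [-0.5, -0.2, 0.9]
grip_width: 0.0855
```

```bash
python3 - <<'E'
from h import *
w=get("wrist"); cv2.imwrite("pics/w2.png",w["img"][180:]); print(readout.observe()["position"])
s=get("side"); crop(s,180,80,120,110,5,"pics/s4.png")
E
```

```text
[0.48772595 0.30677961 0.17972871]
```

View pics/w2.png

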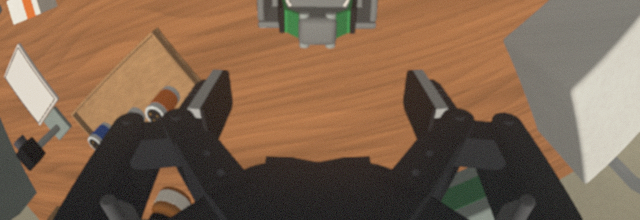

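View pics/s4.png

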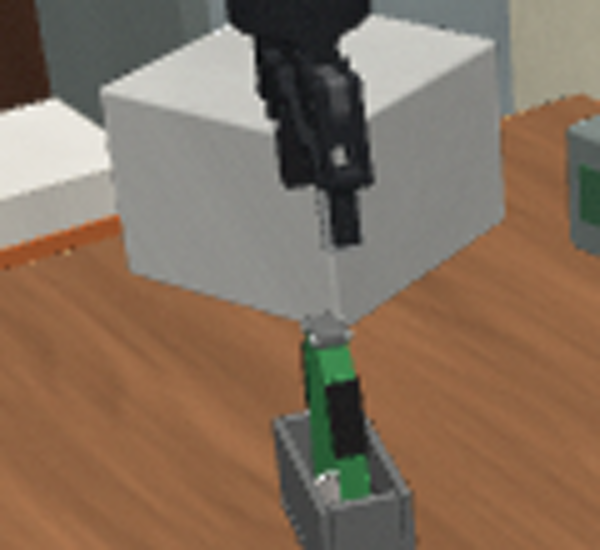

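Call:
{"name": "move_arm", "arguments": {
  "motion": [
    [[0.25, 0, 0], [0, 0, 0], 1],
    [[0, 0, 0], [0, 0, 0], 1],
    [[0, 0, 1], [0, 0, 0], 1],
    [[0, 0, 1], [0, 0, 0], 1],
    [[0, 0, 0], [0, 0, 0], 1],
    [[0, 0, 0], [0, 0, 0], 1]
  ]
}}

```text
time_s: 3.82
position: [0.4855, 0.3098, 0.146]
tool_rot: [[-0.961, 0.277, 0.015], [0.277, 0.961, 0.006], [-0.013, 0.01, -1.0]]
ft_force: [-0.6, -1.0, -0.0]
grip_width: 0.0855
```

Call:
{"name": "move_arm", "arguments": {
  "motion": [
    [[0.1, -0.12, 0], [0.005, 0.006, 0], 1],
    [[0, 0, 0], [0, 0, 0], 1]
  ]
}}

```text
time_s: 3.98
position: [0.4832, 0.3083, 0.1481]
tool_rot: [[-0.961, 0.277, 0.001], [0.277, 0.961, -0.0], [-0.001, 0.0, -1.0]]
ft_force: [-0.4, -0.5, 0.3]
grip_width: 0.0857
```

```bash
cat > st.py <<'E'
from h import *
import sys
def go(p,yaw=None):
    o=readout.observe(); R=o["tool_rot"]; d=R.T@(np.array(p)-o["position"])/.02
    from scipy.spatial.transform import Rotation as Ro
    r=""
    if yaw is not None:
        a=np.radians(yaw); y=np.array([np.cos(a),np.sin(a),0]);z=np.array([0,0,-1.]);Rd=np.c_[np.cross(y,z),y,z]
        r=np.degrees(Ro.from_matrix(R.T@Rd).as_rotvec()).round(2); 
        print("rot deg",r,"units",(r/120).round(4))
    print("t",o["time_s"],"pos",o["position"].round(4),"units to go",d.round(3),"ytool",np.degrees(np.arctan2(R[1,1],R[0,1])).round(2),"w",o["grip_width"].round(4),"F",o["ft_force"].round(1),"q",o["q"].round(1))
if __name__=="__main__":
    v=list(map(float,sys.argv[1:])); go(v[:3],v[3] if len(v)>3 else None)
E
python3 st.py .483 .308 .098 73.7
```

```text
rot deg [0.01 0.05 0.23] units [0.0001 0.0004 0.0019]Traceback (most recent call last):
  File "st.py", line 13, in <module>
    v=list(map(float,sys.argv[1:])); go(v[:3],v[3] if len(v)>3 else None)
                                     ~~^^^^^^^^^^^^^^^^^^^^^^^^^^^^^^^^^^
  File "st.py", line 11, in go
    print("t",o["time_s"],"pos",o["position"].round(4),"units to go",d.round(3),"ytool",np.degrees(np.arctan2(R[1,1],R[0,1])).round(2),"w",o["grip_width"].round(4),"F",o["ft_force"].round(1),"q",o["q"].round(1))
                                                                                                                                           ^^^^^^^^^^^^^^^^^^^^^
AttributeError: 'float' object has no attribute 'round'
```

Call:
{"name": "move_arm", "arguments": {
  "motion": [
    [[0, 0, 0.6], [0, 0, 0], 1],
    [[0, 0, 0.6], [0, 0, 0], 1],
    [[0, 0, 0], [0, 0, 0], 1]
  ]
}}

```text
time_s: 4.23
position: [0.4849, 0.309, 0.1275]
tool_rot: [[-0.961, 0.277, 0.007], [0.277, 0.961, 0.002], [-0.006, 0.004, -1.0]]
ft_force: [-0.6, -0.3, -0.3]
grip_width: 0.0854
```

```bash
sed -i 's/o\["grip_width"\].round(4)/round(o["grip_width"],4)/' st.py; python3 st.py .483 .308 .098 73.7
```

```text
rot deg [0.23 0.35 0.24] units [0.0019 0.0029 0.002 ]
t 4.2333 pos [0.4849 0.309  0.1275] units to go [ 0.088 -0.079  1.472] ytool 73.94 w 0.0854 F [-0.6 -0.3 -0.3] q [ 20.7  27.8  77.7  -0.   74.1 -53.2]
```

Call:
{"name": "move_arm", "arguments": {
  "motion": [
    [[0.09, -0.08, 0.5], [0.002, 0.003, 0], 1],
    [[0.04, -0.02, 0.5], [0.001, 0.001, 0], 1],
    [[0.02, 0, 0.4], [0.001, 0.001, 0], 1],
    [[0, 0, 0], [0.0, 0.0, 0], 1]
  ]
}}

```text
time_s: 4.57
position: [0.4823, 0.3082, 0.0998]
tool_rot: [[-0.961, 0.277, -0.003], [0.277, 0.961, -0.002], [0.002, -0.003, -1.0]]
ft_force: [0.0, 0.1, -0.7]
grip_width: 0.0855
```

```bash
python3 st.py .483 .308 .098 73.7
```

```text
rot deg [-0.17 -0.13  0.23] units [-0.0014 -0.0011  0.0019]
t 4.5667 pos [0.4823 0.3082 0.0998] units to go [-0.037  0.002  0.09 ] ytool 73.93 w 0.0855 F [ 0.   0.1 -0.7] q [ 20.8  29.5  79.8  -0.1  70.9 -53.2]
```

Call:
{"name": "move_arm", "arguments": {
  "motion": [
    [[-0.03, 0, 0], [-0.001, -0.001, 0.0], 0.35],
    [[0, 0, 0], [0, 0, 0], 0.35],
    [[0, 0, 0], [0, 0, 0], 0.35],
    [[0, 0, 0], [0, 0, 0], 0.35],
    [[0, 0, 0], [0, 0, 0], 0.35]
  ],
  "squeeze": 50
}}

```text
time_s: 4.98
position: [0.4833, 0.3082, 0.1003]
tool_rot: [[-0.961, 0.277, 0.001], [0.277, 0.961, -0.0], [-0.001, -0.0, -1.0]]
ft_force: [0.2, 1.1, -0.2]
grip_width: 0.0573
```

```bash
python3 st.py .483 .308 .098 73.7
```

```text
rot deg [-0.01  0.04  0.24] units [-0.0001  0.0003  0.002 ]
t 4.9833 pos [0.4833 0.3082 0.1003] units to go [ 0.014 -0.013  0.113] ytool 73.94 w 0.0573 F [ 0.2  1.1 -0.2] q [ 20.7  29.4  79.8  -0.   70.7 -53.2]
```

Call:
{"name": "move_arm", "arguments": {
  "motion": [
    [[0, 0, -0.4], [0, 0, 0], 0.35],
    [[0, 0, -0.6], [0, 0, 0], 0.35],
    [[0, 0, -0.6], [0, 0, 0], 0.35],
    [[0, 0, 0], [0, 0, 0], 0.35],
    [[0, 0, 0], [0, 0, 0], 0.35]
  ]
}}

```text
time_s: 5.4
position: [0.4836, 0.3083, 0.1358]
tool_rot: [[-0.961, 0.277, 0.002], [0.277, 0.961, 0.0], [-0.002, 0.001, -1.0]]
ft_force: [-0.7, -0.5, -0.7]
grip_width: 0.0578
```

```bash
python3 st.py .483 .308 .195 73.7; python3 - <<'E'
from h import *
w=get("wrist"); crop(w,200,160,240,200,3,"pics/w3.png")
s=get("side"); crop(s,180,70,120,130,4,"pics/s5.png")
E
```

```text
rot deg [0.04 0.11 0.24] units [0.0003 0.0009 0.002 ]
t 5.4 pos [0.4836 0.3083 0.1358] units to go [ 0.017 -0.019 -2.962] ytool 73.94 w 0.0578 F [-0.7 -0.5 -0.7] q [ 20.7  27.3  77.   -0.   75.6 -53.2]
```

View pics/w3.png

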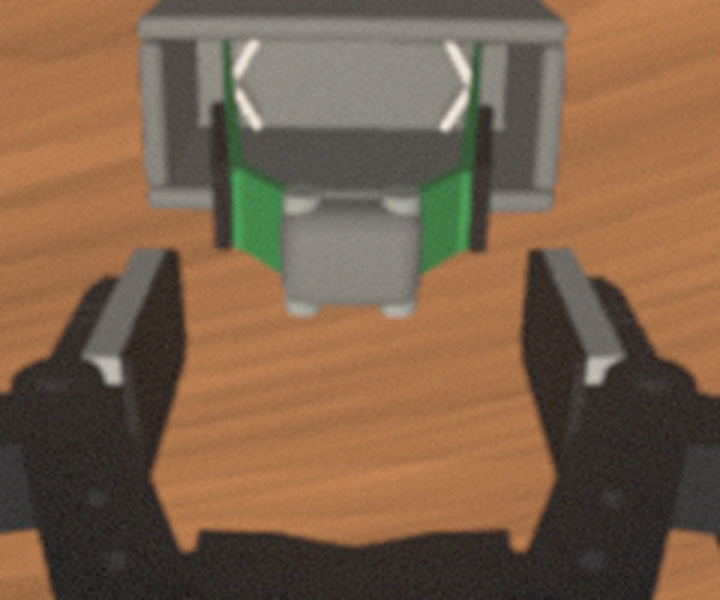

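View pics/s5.png

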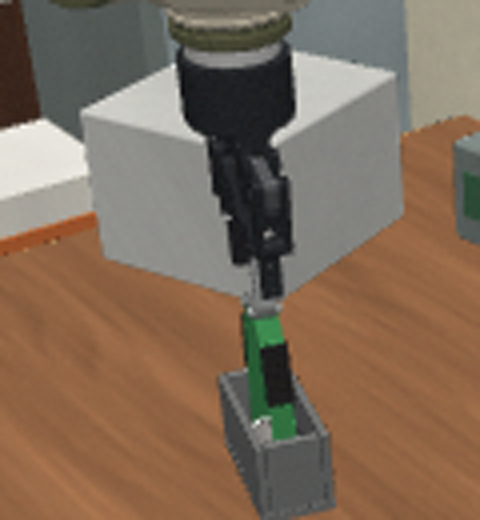

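```bash
python3 - <<'E'
from h import *
o=readout.observe();R=o["tool_rot"];p=o["position"]
w=get("wrist");s=get("side")
for n,d,(ox,oy,k) in(("wrist",w,(200,160,3)),("side",s,(180,70,4))):
    print(n)
    for z in(0,-.005,-.01,-.0187,-.03):
        for y in(.0285,-.0285):
            for x in(.011,-.011): print(z,y,x,((proj(d,p+R@np.array([x,y,z]))-[ox,oy])*k).round(0),end=' ')
        print()
    print("head",((proj(d,[.483,.308,.161])-[ox,oy])*k).round(0))
print(w["eye"],R.T@(w["eye"]-p))
E
```

```text
wrist
0 0.0285 0.011 [495. 170.] 0 0.0285 -0.011 [489. 269.] 0 -0.0285 0.011 [207. 170.] 0 -0.0285 -0.011 [213. 269.] 
-0.005 0.0285 0.011 [499. 179.] -0.005 0.0285 -0.011 [493. 280.] -0.005 -0.0285 0.011 [203. 179.] -0.005 -0.0285 -0.011 [210. 280.] 
-0.01 0.0285 0.011 [503. 188.] -0.01 0.0285 -0.011 [496. 292.] -0.01 -0.0285 0.011 [200. 188.] -0.01 -0.0285 -0.011 [206. 292.] 
-0.0187 0.0285 0.011 [510. 206.] -0.0187 0.0285 -0.011 [502. 313.] -0.0187 -0.0285 0.011 [192. 206.] -0.0187 -0.0285 -0.011 [200. 313.] 
-0.03 0.0285 0.011 [521. 232.] -0.03 0.0285 -0.011 [512. 344.] -0.03 -0.0285 0.011 [181. 232.] -0.03 -0.0285 -0.011 [191. 344.] 
head [349. 278.]
side
0 0.0285 0.011 [238. 305.] 0 0.0285 -0.011 [267. 299.] 0 -0.0285 0.011 [259. 340.] 0 -0.0285 -0.011 [288. 334.] 
-0.005 0.0285 0.011 [237. 299.] -0.005 0.0285 -0.011 [266. 293.] -0.005 -0.0285 0.011 [258. 334.] -0.005 -0.0285 -0.011 [288. 328.] 
-0.01 0.0285 0.011 [236. 293.] -0.01 0.0285 -0.011 [265. 287.] -0.01 -0.0285 0.011 [257. 328.] -0.01 -0.0285 -0.011 [287. 322.] 
-0.0187 0.0285 0.011 [235. 282.] -0.0187 0.0285 -0.011 [264. 276.] -0.0187 -0.0285 0.011 [256. 317.] -0.0187 -0.0285 -0.011 [286. 311.] 
-0.03 0.0285 0.011 [233. 268.] -0.03 0.0285 -0.011 [263. 263.] -0.03 -0.0285 0.011 [254. 303.] -0.03 -0.0285 -0.011 [285. 297.] 
head [259. 288.]
[0.41109597 0.32924396 0.30618842] [ 0.0751215   0.0002078  -0.17094076]
```

```bash
python3 - <<'E'
from h import *
s=get("side");w=get("wrist")
p=np.array([.4877,.3068,.1797]);R=np.array([[-0.961, 0.277, 0.003], [0.277, 0.961, 0.002], [-0.002, 0.002, -1.0]])
for z in(-.01,-.013,-.02,-.03,-.035):print(z,[((proj(s,p+R@np.array([x,-.043,z]))-[180,80])*5).round(0) for x in(.011,-.011)])
s0=np.load("s.npy",allow_pickle=True).item()
for z in(.151,.156,.161):print("head",z,((proj(s0,[.483,.308,z])-[210,130])*8).round(0),((proj(w,[.483,.308,z])-[200,160])*3).round(0))
print(((proj(w,[.483,.308,.007])-[200,160])*3).round(0))
for a in((-.028,.058),(.028,.058),(-.028,-.058)):
  c,sn=np.cos(np.radians(-16.3)),np.sin(np.radians(-16.3))
  print(((proj(w,[.4833+c*a[0]-sn*a[1],.3084+sn*a[0]+c*a[1],.067])-[200,160])*3).round(0))
crop(w,150,140,340,200,2.3,"pics/w4.png");crop(s,220,110,50,60,10,"pics/s6.png")
E
```

```text
-0.01 [array([329., 299.]), array([367., 292.])]
-0.013 [array([328., 295.]), array([367., 287.])]
-0.02 [array([327., 283.]), array([366., 276.])]
-0.03 [array([325., 267.]), array([364., 259.])]
-0.035 [array([324., 258.]), array([363., 251.])]
head 0.151 [280. 121.] [350. 256.]
head 0.156 [279. 108.] [350. 268.]
head 0.161 [278.  96.] [350. 281.]
[351.  65.]
[571.  20.]
[557. 215.]
[135.  19.]
```

View pics/s6.png

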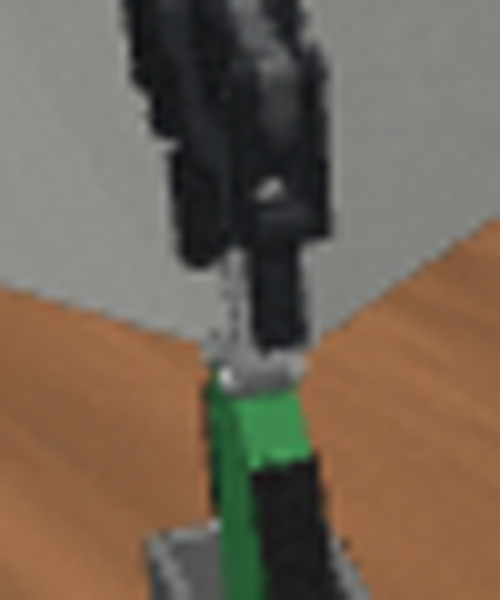

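```bash
python3 - <<'E'
from h import *
w=np.load("w1.npy",allow_pickle=True).item()
p=np.array([.5555,.2816,.2411]);R=np.array([[-0.96195468,0.27312171,-0.00690864],[0.27315714,0.9619573,-0.00482978],[0.0053267,-0.00653318,-0.99996447]])
for z in(0,-.013,-.03,-.043,-.055):print(z,[proj(w,p+R@np.array([x,y,z])).round(0) for x in(.011,-.011) for y in (-.043,.043)])
print("body")
for z in(-.073,-.085,-.1):print(z,[proj(w,p+R@np.array([x,y,z])).round(0) for x in(.0,.038) for y in (-.0425,.0425,-.038,.038)])
E
```

```text
0 [array([245., 216.]), array([389., 216.]), array([248., 249.]), array([386., 249.])]
-0.013 [array([240., 224.]), array([394., 224.]), array([244., 259.]), array([390., 259.])]
-0.03 [array([233., 236.]), array([401., 236.]), array([237., 273.]), array([397., 273.])]
-0.043 [array([226., 248.]), array([408., 248.]), array([232., 286.]), array([402., 286.])]
-0.055 [array([219., 259.]), array([415., 259.]), array([226., 300.]), array([408., 300.])]
body
-0.073 [array([212., 304.]), array([422., 304.]), array([223., 304.]), array([411., 304.]), array([197., 216.]), array([436., 216.]), array([209., 216.]), array([425., 216.])]
-0.085 [array([203., 322.]), array([431., 322.]), array([214., 323.]), array([419., 323.]), array([185., 229.]), array([449., 229.]), array([197., 230.]), array([437., 229.])]
-0.1 [array([191., 349.]), array([443., 349.]), array([203., 350.]), array([431., 350.]), array([165., 250.]), array([469., 249.]), array([179., 250.]), array([455., 250.])]
```

View pics/w4.png

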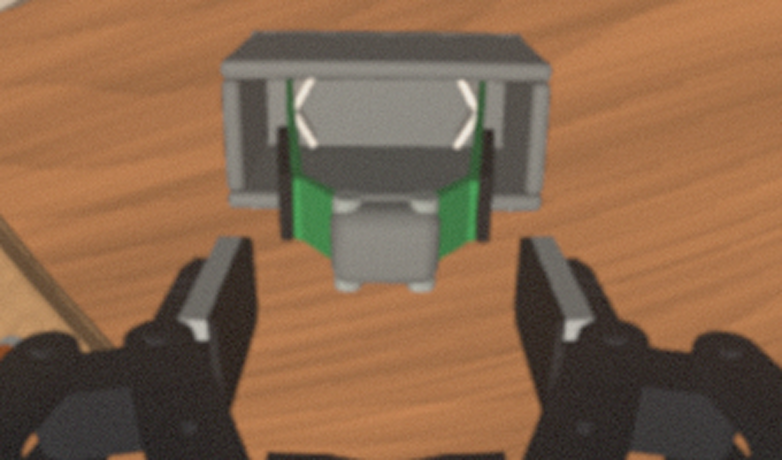

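Both views show the real fingertips about 31 mm behind the reported TCP at this opening, and 43 mm when fully open. So I closed above the plates and caught nothing, and the tongs haven't moved. I'll reopen and go lower in checked steps.

Call:
{"name": "move_arm", "arguments": {
  "motion": [
    [[0.02, -0.02, 0], [0, 0.001, 0.002], 1],
    [[0, 0, 0], [0, 0, 0], 1],
    [[0, 0, 0], [0, 0, 0], 1],
    [[0, 0, 0.7], [0, 0, 0], 1],
    [[0.05, 0, 0.7], [0.001, 0.002, 0], 1],
    [[0.05, 0, 0.6], [0.001, 0.002, 0], 1],
    [[0, 0, 0], [0, 0, 0], 1]
  ]
}}

```text
time_s: 6.28
position: [0.4806, 0.3084, 0.0927]
tool_rot: [[-0.96, 0.281, -0.012], [0.281, 0.96, -0.002], [0.011, -0.005, -1.0]]
ft_force: [-0.2, 0.6, -0.5]
grip_width: 0.0854
```

```bash
python3 st.py .483 .308 .068 73.7; python3 - <<'E'
from h import *
w=get("wrist"); crop(w,150,140,340,220,2.3,"pics/w5.png")
s=get("side"); crop(s,210,100,70,90,6,"pics/s7.png")
E
```

```text
rot deg [-0.28 -0.62 -0.04] units [-0.0023 -0.0052 -0.0003]
t 6.2833 pos [0.4806 0.3084 0.0927] units to go [-0.133  0.021  1.234] ytool 73.66 w 0.0854 F [-0.2  0.6 -0.5] q [ 20.7  30.   80.2   0.2  70.5 -53. ]
```

View pics/w5.png

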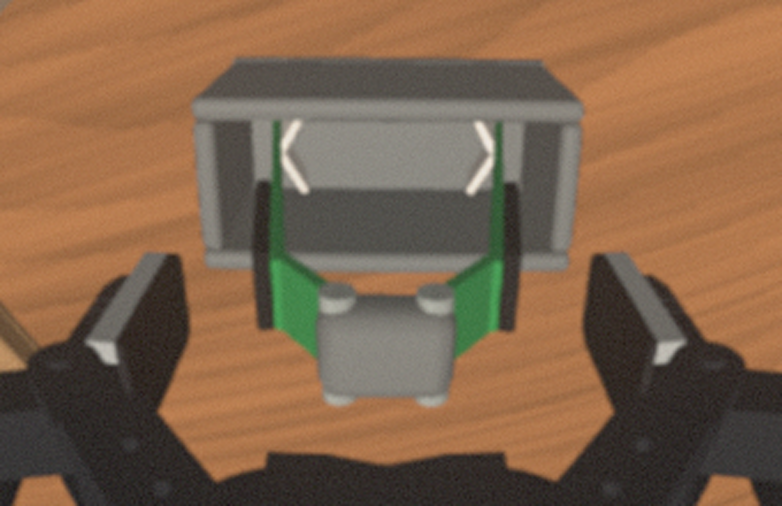

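View pics/s7.png

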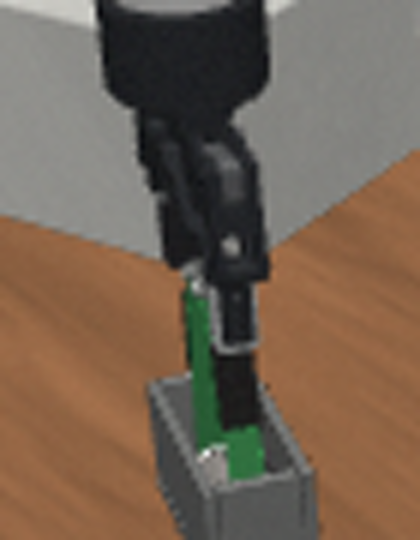

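Call:
{"name": "move_arm", "arguments": {
  "motion": [
    [[-0.13, 0.02, 0.5], [-0.002, -0.005, 0], 1],
    [[0, 0, 0.5], [0, 0, 0], 1],
    [[0, 0, 0.3], [0, 0, 0], 1],
    [[0, 0, 0], [0, 0, 0], 1]
  ]
}}

```text
time_s: 6.72
position: [0.4859, 0.3091, 0.0702]
tool_rot: [[-0.96, 0.281, 0.008], [0.281, 0.96, 0.002], [-0.007, 0.005, -1.0]]
ft_force: [-0.5, 0.2, 0.7]
grip_width: 0.0851
```

```bash
python3 st.py .483 .308 .068 73.7
```

```text
rot deg [ 0.26  0.39 -0.03] units [ 0.0022  0.0032 -0.0002]
t 6.7167 pos [0.4859 0.3091 0.0702] units to go [ 0.124 -0.092  0.108] ytool 73.67 w 0.0851 F [-0.5  0.2  0.7] q [ 20.7  31.4  81.9  -0.   66.2 -53. ]
```

Call:
{"name": "move_arm", "arguments": {
  "motion": [
    [[0.12, -0.09, 0.1], [0.002, 0.003, 0], 1],
    [[0, 0, 0], [0, 0, 0], 1],
    [[0, 0, 0], [0, 0, 0], 0.35],
    [[0, 0, 0], [0, 0, 0], 0.35],
    [[0, 0, 0], [0, 0, 0], 0.35],
    [[0, 0, 0], [0, 0, 0], 0.35],
    [[0, 0, 0], [0, 0, 0], 0.35]
  ]
}}

```text
time_s: 7.3
position: [0.4839, 0.3083, 0.0704]
tool_rot: [[-0.96, 0.281, 0.003], [0.281, 0.96, 0.001], [-0.003, 0.002, -1.0]]
ft_force: [-0.4, 0.0, -0.7]
grip_width: 0.0578
```

```bash
python3 st.py .483 .308 .068 73.7; python3 - <<'E'
from h import *
w=get("wrist"); crop(w,150,140,340,240,2.3,"pics/w6.png")
s=get("side"); crop(s,210,100,70,90,6,"pics/s8.png")
E
```

```text
rot deg [ 0.11  0.14 -0.02] units [ 0.0009  0.0012 -0.0002]
t 7.3 pos [0.4839 0.3083 0.0704] units to go [ 0.037 -0.027  0.119] ytool 73.68 w 0.0578 F [-0.4  0.  -0.7] q [ 20.7  31.3  82.   -0.   66.5 -53. ]
```

View pics/w6.png

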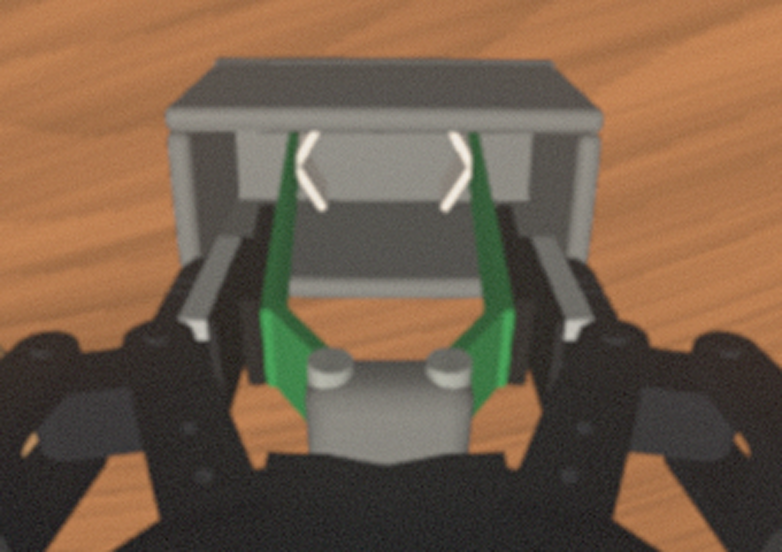

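View pics/s8.png

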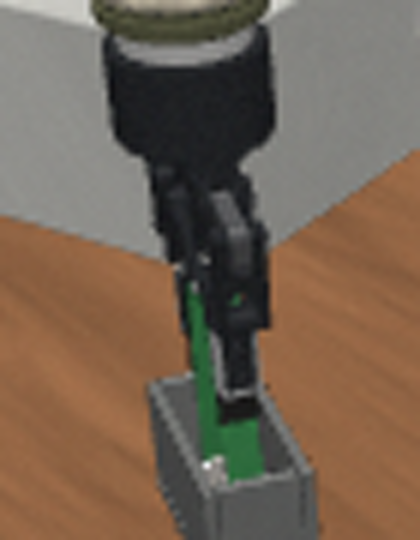

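The tongs' arms have now closed in visibly and the fingers sit on the plates. Lifting.

Call:
{"name": "move_arm", "arguments": {
  "motion": [
    [[0, 0, -0.4], [0, 0, 0], 0.35],
    [[0, 0, -0.6], [0, 0, 0], 0.35],
    [[0, 0, -0.7], [0, 0, 0], 0.35],
    [[0, 0, -0.7], [0, 0, 0], 0.35],
    [[0, 0, -0.7], [0, 0, 0], 0.35],
    [[0, 0, -0.7], [0, 0, 0], 0.35],
    [[0, 0, -0.7], [0, 0, 0], 0.35],
    [[0, 0, -0.7], [0, 0, 0], 0.35],
    [[0, 0, -0.3], [0, 0, 0], 0.35],
    [[0, 0, 0], [0, 0, 0], 0.35],
    [[0, 0, 0], [0, 0, 0], 0.35]
  ]
}}

```text
time_s: 8.32
position: [0.4823, 0.3079, 0.1884]
tool_rot: [[-0.96, 0.281, 0.0], [0.281, 0.96, 0.0], [-0.0, 0.0, -1.0]]
ft_force: [-0.0, -0.8, -1.6]
grip_width: 0.0577
```

```bash
python3 st.py .483 .308 .168 73.7; python3 - <<'E'
from h import *
w=get("wrist"); crop(w,150,140,340,240,2.3,"pics/w7.png"); np.save("w7.npy",w,allow_pickle=True)
s=get("side"); crop(s,190,60,100,120,5,"pics/s9.png");np.save("s9.npy",s,allow_pickle=True)
E
```

```text
rot deg [ 0.03  0.   -0.02] units [ 0.0002  0.     -0.0002]
t 8.3167 pos [0.4823 0.3079 0.1884] units to go [-0.034  0.012  1.018] ytool 73.68 w 0.0577 F [-0.  -0.8 -1.6] q [ 20.7  24.7  72.3   0.   83.  -53. ]
```

View pics/w7.png

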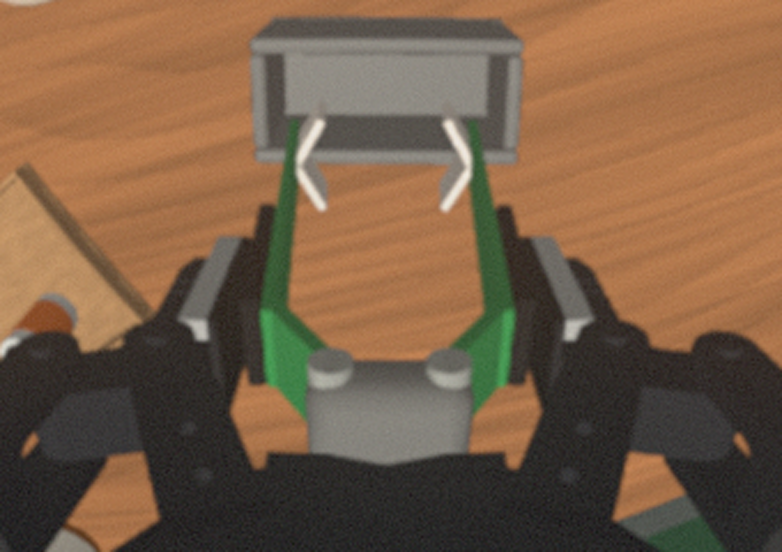

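View pics/s9.png

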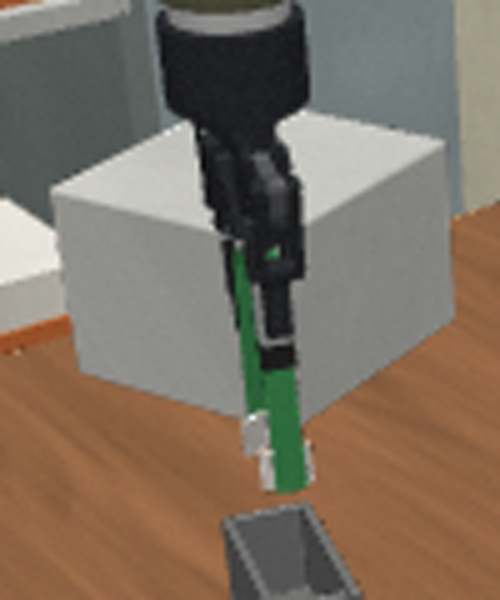

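Call:
{"name": "move_arm", "arguments": {
  "motion": [
    [[-0.3, -0.4, 0], [0, 0, 0], 0.35],
    [[-0.6, -0.8, 0], [0, 0, 0], 0.35],
    [[-0.62, -0.85, 0], [0, 0, 0], 0.35],
    [[-0.62, -0.85, 0], [0, 0, 0], 0.35],
    [[-0.62, -0.85, 0], [0, 0, 0], 0.35],
    [[-0.62, -0.85, 0], [0, 0, 0], 0.35],
    [[-0.62, -0.85, 0], [0, 0, 0], 0.35],
    [[-0.62, -0.85, 0], [0, 0, 0], 0.35],
    [[-0.62, -0.85, 0], [0, 0, 0], 0.35],
    [[-0.6, -0.8, 0], [0, 0, 0], 0.35],
    [[-0.3, -0.4, 0], [0, 0, 0], 0.35],
    [[0, 0, 0], [0, 0, 0], 0.35]
  ]
}}

```text
time_s: 9.42
position: [0.5536, 0.0971, 0.1779]
tool_rot: [[-0.96, 0.28, -0.018], [0.28, 0.96, -0.004], [0.016, -0.009, -1.0]]
ft_force: [-0.3, -0.3, -0.6]
grip_width: 0.0577
```

```bash
python3 st.py .5686 .068 .188 73.7; python3 - <<'E'
from h import *
w=np.load("w7.npy",allow_pickle=True).item()
p=np.array([.4823,.3079,.1884])
for z in(.148,.153):
  print(((proj(w,[p[0],p[1],z])-[150,140])*2.3).round(1))
  for c in((298,165),(470,165),(384,165)): print(np.round(atz(w,150+(c[0]+.5)/2.3-.5,140+(c[1]+.5)/2.3-.5,z)-p,4))
E
```

```text
rot deg [-0.49 -0.93  0.02] units [-0.0041 -0.0078  0.0002]
t 9.4167 pos [0.5536 0.0971 0.1779] units to go [-1.119 -1.193 -0.511] ytool 73.73 w 0.0577 F [-0.3 -0.3 -0.6] q [ -2.   24.7  74.1  -0.2  82.2 -75.7]
[384.2 164.3]
[-0.0077 -0.0264 -0.0404]
[ 0.0076  0.0258 -0.0404]
[-0.0001 -0.0003 -0.0404]
[384.2 169.7]
[-0.0092 -0.0253 -0.0354]
[ 0.0058  0.0257 -0.0354]
[-0.0018  0.0003 -0.0354]
```

Call:
{"name": "move_arm", "arguments": {
  "motion": [
    [[-0.56, -0.6, -0.1], [-0.004, -0.008, 0], 0.35],
    [[-0.5, -0.55, -0.1], [0, 0, 0], 0.35],
    [[0, 0, 0], [0, 0, 0], 0.35],
    [[0, 0, 0], [0, 0, 0], 0.35]
  ]
}}

```text
time_s: 9.75
position: [0.567, 0.0689, 0.1806]
tool_rot: [[-0.96, 0.28, -0.003], [0.28, 0.96, 0.001], [0.003, -0.0, -1.0]]
ft_force: [0.7, 0.4, -0.9]
grip_width: 0.0577
```

```bash
python3 st.py .5686 .068 .188 73.7; python3 - <<'E'
from h import *
w=get("wrist"); crop(w,150,140,340,240,2.3,"pics/w8.png"); np.save("w8.npy",w,allow_pickle=True)
s=get("side"); crop(s,270,80,130,150,4,"pics/s10.png");np.save("s10.npy",s,allow_pickle=True)
E
```

```text
rot deg [-0.   -0.2   0.03] units [-0.     -0.0017  0.0002]
t 9.75 pos [0.567  0.0689 0.1806] units to go [-0.09  -0.019 -0.371] ytool 73.73 w 0.0577 F [ 0.7  0.4 -0.9] q [ -5.   25.   73.1   0.   82.1 -78.7]
```

View pics/w8.png

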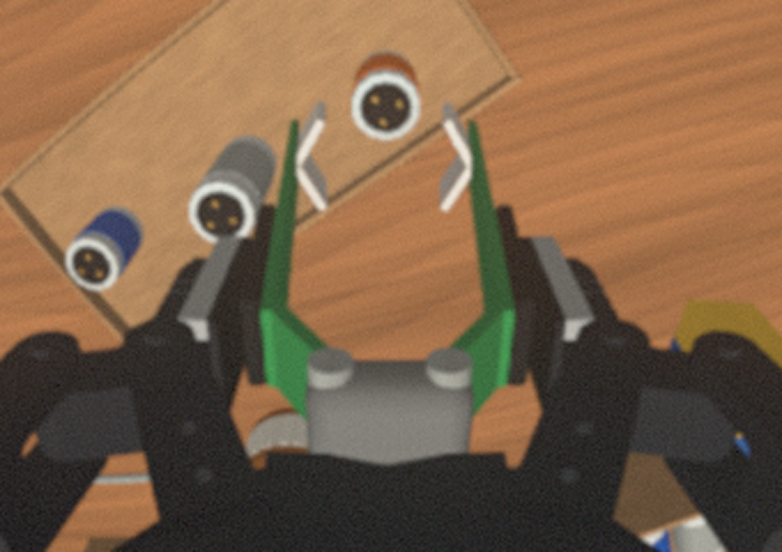

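View pics/s10.png

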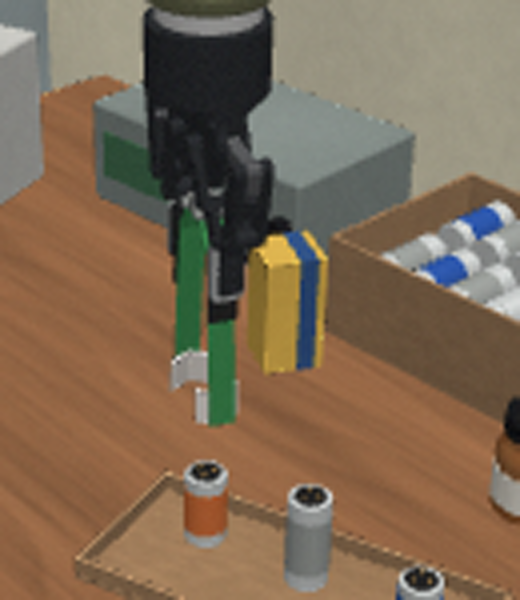

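```bash
python3 - <<'E'
from h import *
w=np.load("w8.npy",allow_pickle=True).item();s=np.load("s10.npy",allow_pickle=True).item()
p=np.array([.567,.0689,.1806])
u=lambda c,o,k:((c[0]+.5)/k-.5+o[0],(c[1]+.5)/k-.5+o[1])
a=u((386,104),(150,140),2.3);b=u((205,471),(270,80),4)
print([np.round(atz(w,*a,z),4) for z in(.057,.059)],tri(ray(w,*a),ray(s,*b)))
R=np.array([[-0.96,.28,0],[.28,.96,0],[0,0,-1.]])
for dz in(.055,.0634,.068,.072):
    print(dz,[((proj(s,p+R@np.array([x,y,dz]))-[270,80])*4).round(0).tolist() for x in(.009,-.009) for y in(-.028,.028)])
E
```

```text
[array([0.5687, 0.0687, 0.057 ]), array([0.5682, 0.0689, 0.059 ])] (array([0.56795856, 0.06896631, 0.05934236]), np.float64(0.00025677403805121147))
0.055 [[208.0, 413.0], [174.0, 371.0], [234.0, 407.0], [199.0, 365.0]]
0.0634 [[208.0, 424.0], [174.0, 381.0], [233.0, 418.0], [199.0, 376.0]]
0.068 [[208.0, 430.0], [174.0, 387.0], [233.0, 424.0], [199.0, 381.0]]
0.072 [[208.0, 435.0], [174.0, 392.0], [233.0, 429.0], [199.0, 386.0]]
```

Call:
{"name": "move_arm", "arguments": {
  "motion": [
    [[-0.08, 0, 0.3], [0, -0.002, 0], 0.35],
    [[0, 0, 0.7], [0, 0, 0], 0.35],
    [[0, 0, 0.7], [0, 0, 0], 0.35],
    [[0, 0, 0.7], [0, 0, 0], 0.35],
    [[0, 0, 0.3], [0, 0, 0], 0.35],
    [[0, 0, 0], [0, 0, 0], 0.35],
    [[0, 0, 0], [0, 0, 0], 0.35]
  ]
}}

```text
time_s: 10.43
position: [0.5675, 0.0732, 0.1234]
tool_rot: [[-0.962, 0.274, 0.002], [0.274, 0.962, -0.0], [-0.002, 0.0, -1.0]]
ft_force: [0.6, -0.0, -1.0]
grip_width: 0.0577
```

```bash
python3 st.py .5685 .069 .085 73.7
```

```text
rot deg [0.03 0.1  0.38] units [0.0002 0.0008 0.0032]
t 10.4333 pos [0.5675 0.0732 0.1234] units to go [-0.1   -0.189  1.92 ] ytool 74.08 w 0.0577 F [ 0.6 -0.  -1. ] q [ -4.5  27.9  78.3   0.   73.7 -78.6]
```

Call:
{"name": "move_arm", "arguments": {
  "motion": [
    [[-0.1, -0.19, 0], [0, 0.001, 0.003], 0.35],
    [[0, 0, 0], [0, 0, 0], 0.35]
  ]
}}

```text
time_s: 10.6
position: [0.5688, 0.0691, 0.1244]
tool_rot: [[-0.96, 0.28, 0.001], [0.28, 0.96, 0.0], [-0.001, 0.001, -1.0]]
ft_force: [-0.3, -0.1, -0.9]
grip_width: 0.0578
```

```bash
python3 st.py .5685 .069 .085 73.7; python3 - <<'E'
from h import *
w=get("wrist"); crop(w,220,140,200,130,4,"pics/w9.png")
E
```

```text
rot deg [0.04 0.05 0.04] units [0.0003 0.0004 0.0003]
t 10.6 pos [0.5688 0.0691 0.1244] units to go [ 0.016 -0.012  1.968] ytool 73.74 w 0.0578 F [-0.3 -0.1 -0.9] q [ -4.9  27.9  78.    0.   74.  -78.7]
```

View pics/w9.png

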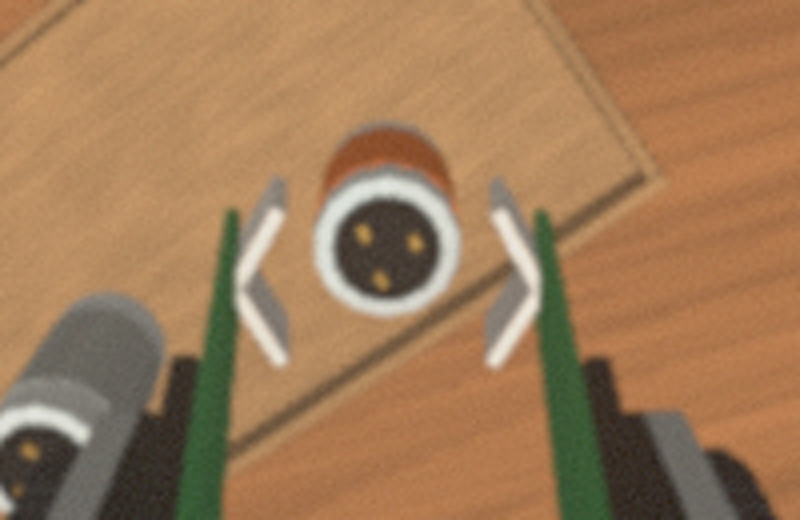

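Call:
{"name": "move_arm", "arguments": {
  "motion": [
    [[0, 0, 0.35], [0, 0, 0], 0.35],
    [[0, 0, 0.35], [0, 0, 0], 0.35],
    [[0, 0, 0.35], [0, 0, 0], 0.35],
    [[0, 0, 0], [0, 0, 0], 0.35]
  ]
}}

```text
time_s: 10.98
position: [0.5694, 0.0691, 0.1027]
tool_rot: [[-0.96, 0.28, 0.004], [0.28, 0.96, 0.0], [-0.004, 0.002, -1.0]]
ft_force: [-0.2, -0.2, -1.1]
grip_width: 0.0578
```

```bash
python3 st.py .5685 .069 .085 73.7
```

```text
rot deg [0.09 0.21 0.03] units [0.0008 0.0018 0.0002]
t 10.9833 pos [0.5694 0.0691 0.1027] units to go [ 0.046 -0.022  0.884] ytool 73.73 w 0.0578 F [-0.2 -0.2 -1.1] q [ -4.9  29.2  79.8   0.   70.8 -78.7]
```

Call:
{"name": "move_arm", "arguments": {
  "motion": [
    [[0.05, -0.02, 0.35], [0.001, 0.002, 0], 0.35],
    [[0, 0, 0.35], [0, 0, 0], 0.35],
    [[0, 0, 0.2], [0, 0, 0], 0.35],
    [[0, 0, 0], [0, 0, 0], 0.35]
  ]
}}

```text
time_s: 11.32
position: [0.5679, 0.0691, 0.082]
tool_rot: [[-0.96, 0.28, -0.003], [0.28, 0.96, -0.0], [0.002, -0.001, -1.0]]
ft_force: [-0.5, 0.6, 0.4]
grip_width: 0.0577
```

```bash
python3 st.py .5685 .069 .085 73.7; python3 - <<'E'
from h import *
w=get("wrist"); crop(w,220,140,200,130,4,"pics/w10.png")
E
```

```text
rot deg [-0.06 -0.14  0.02] units [-0.0005 -0.0012  0.0002]
t 11.3167 pos [0.5679 0.0691 0.082 ] units to go [-0.028  0.004 -0.151] ytool 73.72 w 0.0577 F [-0.5  0.6  0.4] q [ -4.9  30.6  81.2  -0.   68.4 -78.6]
```

View pics/w10.png

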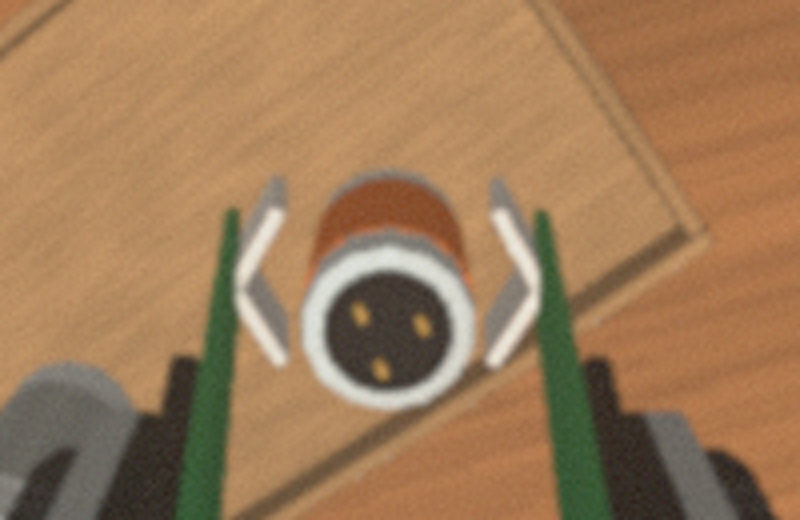

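Call:
{"name": "move_arm", "arguments": {
  "motion": [
    [[-0.02, 0, -0.2], [0, -0.001, 0], 0.35],
    [[0, 0, 0], [0, 0, 0], 0.35],
    [[0, 0, 0], [0, 0, 0], 0.2],
    [[0, 0, 0], [0, 0, 0], 0.1],
    [[0, 0, 0], [0, 0, 0], 0.0],
    [[0, 0, 0], [0, 0, 0], -0.5],
    [[0, 0, 0], [0, 0, 0], -1],
    [[0, 0, 0], [0, 0, 0], -1],
    [[0, 0, 0], [0, 0, 0], -1]
  ],
  "squeeze": 60
}}

```text
time_s: 12.12
position: [0.5691, 0.069, 0.0879]
tool_rot: [[-0.96, 0.28, 0.002], [0.28, 0.96, -0.001], [-0.003, -0.001, -1.0]]
ft_force: [-0.2, -0.1, -1.7]
grip_width: 0.0495
```

```bash
python3 st.py .5685 .069 .085 73.7; python3 - <<'E'
from h import *
w=get("wrist"); crop(w,220,140,200,130,4,"pics/w11.png")
s=get("side"); crop(s,270,100,130,130,5,"pics/s11.png")
E
```

```text
rot deg [-0.03  0.15  0.03] units [-0.0002  0.0012  0.0002]
t 12.1167 pos [0.5691 0.069  0.0879] units to go [ 0.028 -0.006  0.146] ytool 73.73 w 0.0495 F [-0.2 -0.1 -1.7] q [ -4.9  30.1  80.8  -0.1  68.9 -78.6]
```

View pics/w11.png

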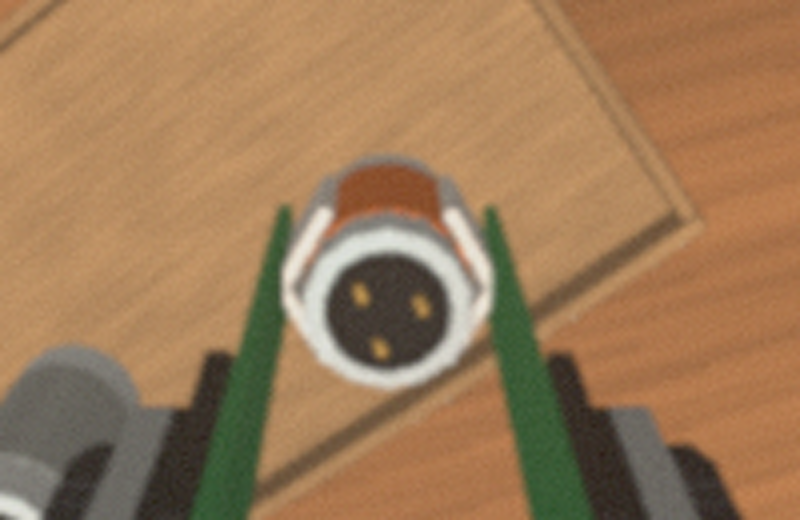

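View pics/s11.png

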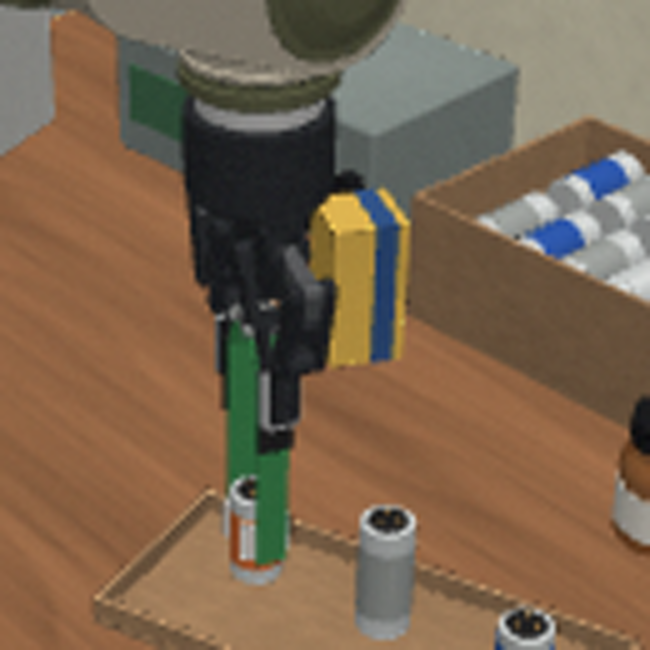

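The jaws have closed on the can (width 49.5 mm, V-plates on the sleeve). Lifting.

Call:
{"name": "move_arm", "arguments": {
  "motion": [
    [[0, 0, -0.2], [0, 0, 0], -1],
    [[0, 0, -0.4], [0, 0, 0], -1],
    [[0, 0, -0.6], [0, 0, 0], -1],
    [[0, 0, -0.6], [0, 0, 0], -1],
    [[0, 0, -0.7], [0, 0, 0], -1],
    [[0, 0, -0.7], [0, 0, 0], -1],
    [[0, 0, -0.7], [0, 0, 0], -1],
    [[0, 0, -0.7], [0, 0, 0], -1],
    [[0, 0, -0.6], [0, 0, 0], -1],
    [[0, 0, -0.3], [0, 0, 0], -1],
    [[0, 0, 0], [0, 0, 0], -1],
    [[0, 0, 0], [0, 0, 0], -1]
  ]
}}

```text
time_s: 13.22
position: [0.5684, 0.0692, 0.2095]
tool_rot: [[-0.96, 0.28, 0.006], [0.28, 0.96, -0.001], [-0.006, 0.0, -1.0]]
ft_force: [0.7, -0.3, -1.7]
grip_width: 0.0497
```

```bash
python3 st.py .4956 -.2747 .2 73.7; python3 - <<'E'
from h import *
w=get("wrist"); crop(w,220,140,200,130,4,"pics/w12.png")
s=get("side"); crop(s,270,60,130,150,4,"pics/s12.png")
E
```

```text
rot deg [0.01 0.33 0.04] units [0.0001 0.0028 0.0003]
t 13.2167 pos [0.5684 0.0692 0.2095] units to go [ -1.315 -17.526   0.481] ytool 73.74 w 0.0497 F [ 0.7 -0.3 -1.7] q [ -4.9  23.7  70.3  -0.1  85.7 -78.6]
```

View pics/w12.png

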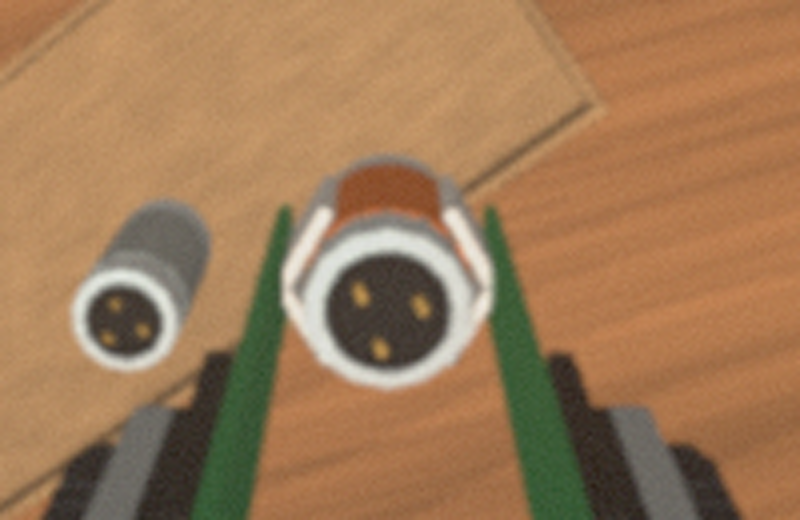

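View pics/s12.png

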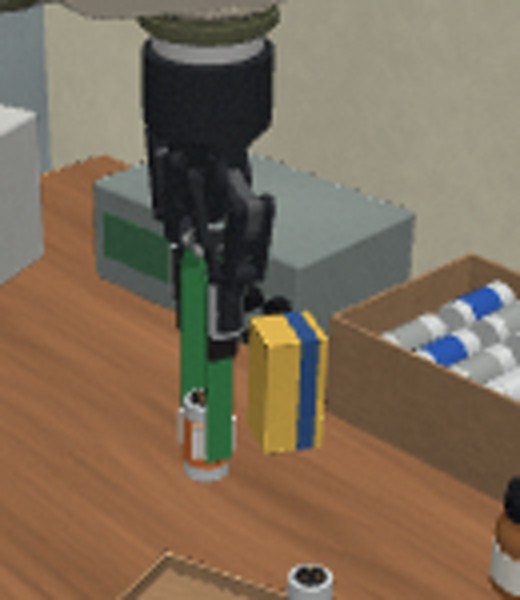

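Call:
{"name": "move_arm", "arguments": {
  "motion": [
    [[0, -0.3, 0], [0, 0.003, 0], -1],
    [[-0.04, -0.6, 0], [0, 0, 0], -1],
    [[-0.07, -0.9, 0], [0, 0, 0], -1],
    [[-0.07, -0.9, 0], [0, 0, 0], -1],
    [[-0.07, -0.9, 0], [0, 0, 0], -1],
    [[-0.07, -0.9, 0], [0, 0, 0], -1],
    [[-0.07, -0.9, 0], [0, 0, 0], -1],
    [[-0.07, -0.9, 0], [0, 0, 0], -1],
    [[-0.07, -0.9, 0], [0, 0, 0], -1],
    [[-0.07, -0.9, 0], [0, 0, 0], -1],
    [[-0.04, -0.6, 0], [0, 0, 0], -1],
    [[0, -0.3, 0], [0, 0, 0], -1]
  ]
}}

```text
time_s: 14.32
position: [0.5223, -0.1229, 0.2018]
tool_rot: [[-0.96, 0.281, -0.017], [0.281, 0.96, 0.003], [0.017, -0.002, -1.0]]
ft_force: [-0.0, -0.4, -1.5]
grip_width: 0.0498
```

```bash
python3 st.py .4956 -.2747 .2 73.7
```

```text
rot deg [-0.12 -0.97 -0.02] units [-0.001  -0.0081 -0.0002]
t 14.3167 pos [ 0.5223 -0.1229  0.2018] units to go [-0.854 -7.661  0.091] ytool 73.68 w 0.0498 F [-0.  -0.4 -1.5] q [-25.7  21.   75.9  -0.3  84.  -99.4]
```

Call:
{"name": "move_arm", "arguments": {
  "motion": [
    [[-0.05, -0.3, 0], [0, -0.008, 0], -1],
    [[-0.1, -0.6, 0], [0, 0, 0], -1],
    [[-0.1, -0.9, 0], [0, 0, 0], -1],
    [[-0.1, -0.9, 0], [0, 0, 0], -1],
    [[-0.1, -0.9, 0], [0, 0, 0], -1],
    [[-0.1, -0.9, 0], [0, 0, 0], -1],
    [[-0.1, -0.9, 0], [0, 0, 0], -1],
    [[-0.05, -0.6, 0], [0, 0, 0], -1],
    [[0, -0.3, 0], [0, 0, 0], -1],
    [[0, 0, 0], [0, 0, 0], -1],
    [[0, 0, 0], [0, 0, 0], -1]
  ]
}}

```text
time_s: 15.23
position: [0.4965, -0.2572, 0.2004]
tool_rot: [[-0.96, 0.279, -0.001], [0.279, 0.96, -0.001], [0.001, -0.001, -1.0]]
ft_force: [-0.1, -0.0, -1.8]
grip_width: 0.0497
```

```bash
python3 st.py .4956 -.2747 .175 73.7
```

```text
rot deg [-0.07 -0.03  0.07] units [-0.0006 -0.0002  0.0006]
t 15.2333 pos [ 0.4965 -0.2572  0.2004] units to go [-0.203 -0.853  1.269] ytool 73.77 w 0.0497 F [-0.1 -0.  -1.8] q [-3.950e+01  2.290e+01  7.320e+01 -1.000e-01  8.390e+01 -1.132e+02]
```

Call:
{"name": "move_arm", "arguments": {
  "motion": [
    [[-0.1, -0.45, 0.2], [0, 0, 0], -1],
    [[-0.1, -0.45, 0.3], [0, 0, 0], -1],
    [[0, 0, 0.3], [0, 0, 0], -1],
    [[0, 0, 0.3], [0, 0, 0], -1],
    [[0, 0, 0.15], [0, 0, 0], -1],
    [[0, 0, 0], [0, 0, 0], -1],
    [[0, 0, 0], [0, 0, 0], -1],
    [[0, 0, 0], [0, 0, 0], -1]
  ]
}}

```text
time_s: 15.9
position: [0.4957, -0.2742, 0.1718]
tool_rot: [[-0.961, 0.276, -0.002], [0.276, 0.961, 0.001], [0.002, 0.0, -1.0]]
ft_force: [0.5, 0.3, -1.7]
grip_width: 0.0502
```

```bash
python3 st.py .4956 -.2747 .175 73.7; python3 - <<'E'
from h import *
w=get("wrist"); crop(w,120,60,400,280,2,"pics/w13.png");np.save("w13.npy",w,allow_pickle=True)
s=get("side"); crop(s,280,120,200,220,2.7,"pics/s13.png");np.save("s13.npy",s,allow_pickle=True)
E
```

```text
rot deg [ 0.02 -0.14  0.29] units [ 0.0002 -0.0012  0.0024]
t 15.9 pos [ 0.4957 -0.2742  0.1718] units to go [-0.003 -0.025 -0.161] ytool 73.99 w 0.0502 F [ 0.5  0.3 -1.7] q [ -40.9   24.9   74.8   -0.    80.5 -114.9]
```

View pics/w13.png

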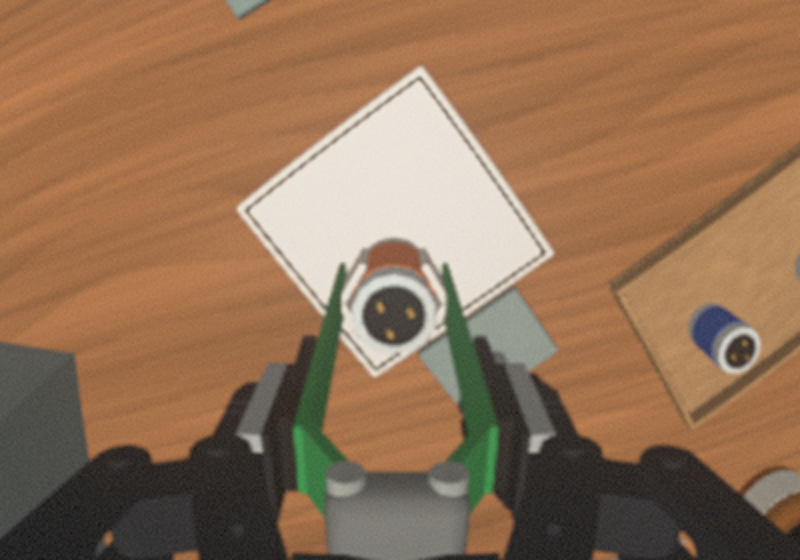

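View pics/s13.png

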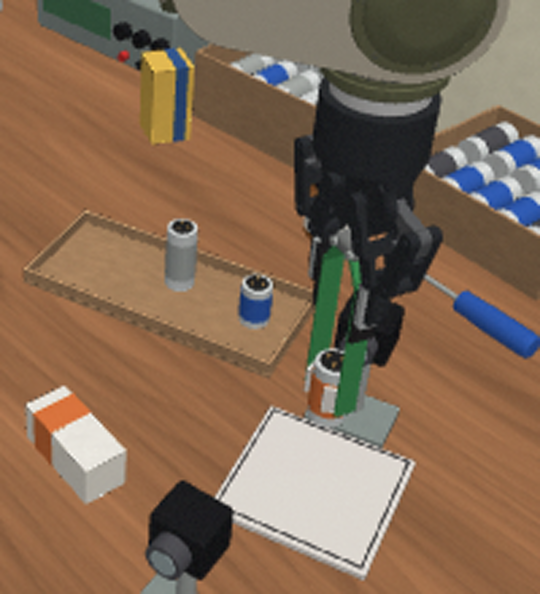

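```bash
python3 - <<'E'
from h import *
w=np.load("w13.npy",allow_pickle=True).item();s=np.load("s13.npy",allow_pickle=True).item()
u=lambda c,o,k:((c[0]+.5)/k-.5+o[0],(c[1]+.5)/k-.5+o[1])
P=np.array([atz(w,*u(c,(120,60),2),.008) for c in((420,67),(553,252),(377,376),(238,209))]);print(P.round(4),P.mean(0),[np.linalg.norm(P[i]-P[i-1]).round(3) for i in range(4)])
print("cap top",tri(ray(w,*u((394,314),(120,60),2)),ray(s,*u((331,359),(280,120),2.7))))
t=get("top"); cv2.imwrite("pics/t3.png",t["img"])
o=readout.observe();print(o["qvel"].round(2),o["grip_width"])
E
```

```text
[[ 0.4139 -0.2368  0.008 ]
 [ 0.533  -0.1909  0.008 ]
 [ 0.5791 -0.3093  0.008 ]
 [ 0.4597 -0.3554  0.008 ]] [ 0.4964341  -0.27311477  0.008     ] [np.float64(0.127), np.float64(0.128), np.float64(0.127), np.float64(0.128)]
cap top (array([ 0.49318096, -0.27326063,  0.1459547 ]), np.float64(0.002634585598663327))
[ 0.02 -0.01 -0.06 -0.   -0.06  0.06] 0.049465792892337664
```

View pics/t3.png

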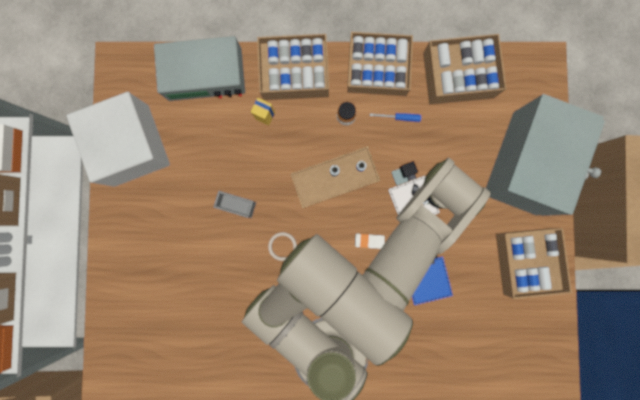

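The can is about 3 mm from the pad centre with its underside about 8 cm above the pad. It is still, and the bystanders look unmoved. Handing in.

```bash
python3 -c "
from rig import job,readout
print(job.close_job()); o=readout.observe(); print(o['time_s'],o['position'],o['grip_width'])"
```

```text
the job is handed in; nothing more can be done
None
the job is handed in; nothing more can be done
```

The orange can is held upright and still in the tongs over the white pad, and the job was handed in at about 16 s of the 42 s. No verdict was reported.

**What I did:** I took the tongs from the holder, closed their jaws on the orange can in the tray and lifted it out. I then carried it to the pad.

**Last checks:**
- **Position:** the can measured about 3 mm from the pad centre, with its underside about 8 cm above the pad. The two camera rays for the can's top missed each other by 2.6 mm.
- **Hold:** it was upright in the jaws, the grip was steady at about 49.5 mm opening with 60 N, and the joints were at rest.
- **Other things:** the other capacitors and the loose things looked unmoved in the top and side pictures. I judged that by eye and did not measure it.

**What failed or disagreed:**
- **First grip missed:** the first closing caught nothing, because the real fingertips stand about 31 mm behind the reported tool point at that opening (about 43 mm when fully open). I measured this in the side and wrist pictures and gripped about 30 mm lower. The tongs and holder were not disturbed.
- **Tongs height:** the top of the tongs' head measured about 5 mm lower than the text implies, though the measured height of the jaws once lifted agreed with the text.

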